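Unlock the parts drawer, sort the brass parts in, lock up again

ROBOT

A 6-joint arm with a two-finger parallel gripper is mounted at the origin on the work surface; the furniture and walls round the work are solid. World frame = base frame: x ahead of the robot, y to its left, z up, the work surface at z = 0. Lengths are in m, angles in rad, forces in N, time in s.
With the tool pointing down it reaches from about 0.35 to 0.775 m from the base axis. Payload 7.3 kg.
Tool frame: the origin (TCP) lies at the very end of the fingers, on their centre line; the grasp point (between the pads) lies 19 mm behind it (robot.tcp_to_grasp is the distance from the TCP to the grasp point, in m); x points along the fingers, y is the direction in which the jaws open and shut, and the axes are right-handed (so a half turn about x gives the same grasp; the last joint's range is limited). The gripper opens to 92 mm and grips with 3 to 60 N. Pads are 19 mm wide; open, the fingers measure 130 mm over their backs; the gripper's body (75 mm by 190 mm) begins 47 mm behind the grasp point.
Start: joints at [1.03, 0.342, 1.524, -0, 1.275, -0.146], TCP at [0.202, 0.485, 0.227] pointing down, gripper open.
Joint ranges: [-2.53, 2.53], [-0.77, 2.02], [0.04, 2.7], [-1, 4.14], [0.28, 2.66], [-3.11, 3.11]. Speed limits (rad/s): [2.57, 2.57, 3.14, 3.14, 3.14, 3.14].

INTERFACE

Orientations are given as [roll, pitch, yaw] about the fixed x, y, z axes, in that order (R = Rz(yaw) Ry(pitch) Rx(roll)).
In Python, from cell import robot gives the robot as it stands.
- The arm moves only by the tool move_arm, never from a script. Its argument "increments" is a list of rows, each a list of 4 numbers: the shift along the tool's x, y, z normalised to -1 to 1, where 1 is 40 cm, then the turn about the tool's x normalised to -1 to 1, where 1 is 60 degrees. In form: [[dx, dy, dz, twist], ...]. A call has 1 to 5 rows; each row is the pose to reach, as a shift and turn from the pose commanded when the call began, along the tool's axes at that moment; what a row does not reach only later rows make up. A row lasts 1/8 s, in which the tool goes at most 62.5 mm and 10.7 degrees, less where a joint would pass 70% of its speed; a pose out of reach is approached as far as the arm can. A call with a number of a shift or a turn outside -1 to 1 is refused whole. A call with a gripper value outside its range is refused whole. "gripper" is the closure, from 0 (fully open) to 1 (shut), set as the call begins (left out, the last holds). The fingers move at their own pace and stop on an object; "squeeze" is the grip in N (left out, the last holds). Time passes only in rows, so rows that repeat a pose let the fingers close. It gives the time, the measured TCP pose, the force and the opening at its end, in the units of the state.
- robot.observe(): the state, without advancing time (a new reading comes with each control period).
- robot.read_camera(name): name is "scene" or "top"; returns the picture (480x640x3 uint8, red, green, blue); there is no depth.
- robot.camera_params(name): a dict with "fx", "fy", "cx", "cy" (pixels), "k1" (the pictures are not rectified: a ray, as slopes to the right and down, at radius r is drawn at 1 + k1 r^2 times it, then the intrinsics apply), "R" (3x3) and "t" (3): a world point X has camera coordinates R X + t. Camera axes: x right, y down, z forward; pixel columns grow to the right and rows downward; lengths in m; the calibration is good to about 2 mm. A picture is of the moment at which its call begins. camera_params takes no time and is no camera call.
- robot.hand_in(): hands the job in, once; it reports no verdict.
The state is a dict: "time": time; "qpos": joint angles; "qvel": joint speeds; "joint_efforts": joint torques, N m; "tool_pos": TCP position; "tool_rot": TCP orientation; "contact_force": force on the tool from outside, world axes, zero at the start; "torque": the same for the moment, N m; "opening": finger opening in m.
Only numpy, scipy, OpenCV 4.12 (cv2) and the standard library are available. Lean on these libraries where they do the work, as an engineer would, in place of code of your own. Each camera call takes 0.05 s, during which the arm holds its last target.

TASK

Lock the finished lamp parts away: take the blue-headed key from the wooden key block, push it fully home in the lock on top of the grey steel cabinet, turn it clockwise to draw the bolt and pull the drawer well out. Lay each brass part that lies on the bench in the drawer lane that already holds a part of the same shape, then push the drawer fully shut, turn the key back to lock it, and put the key back in the slot it came from, fully down. Leave the other two keys, the jar and the tweezers alone.

Things in the scene. Friction and masses are not known exactly. Their poses are not given: they have to be found in the camera images.
- cabinet: grey steel parts cabinet fixed to the bench, 185 (x, deep) x 278 (y, wide) x 70 mm high, with one drawer with a blue front and, at its left end as seen from the robot, a 44 mm wide lock stile; origin at the centre of its underside, front towards its -x. Two tins and a try square (17 mm high at most) lie on its top towards the back
- keyhole (a point): centre of the keyhole, in the upper face of the steel lock plate on top of the stile (70 mm above the bench); axes as the cabinet's. A slot 21.8 mm long (x) and 5.8 mm wide (y) in the 5 mm plate; the key's x goes along it. A spring pushes the key back with up to 2 N over the last 6 mm of its 16 mm way in, so it rises a few mm if let go unturned
- lock_plug (a joint): turn of the lock's plug under the plate, rad: 0 = locked (the only position in which the key goes in or comes out), 1.4 = unlocked, stop. Grows clockwise as seen from above. A sprung plunger blocks it until the key is within about 2 mm of home; then it turns with about 0.02 N m
- lock_bolt (a joint): withdrawal of the hidden bolt, m: 0 = thrown into the drawer, 0.012 = fully drawn; it follows the plug (8.57 mm per rad) and the drawer is free from about 0.009. If it is thrown while the drawer is out, the drawer cannot shut
- drawer (a joint): how far the drawer is out, m: 0 = shut, 0.145 = stop; it runs towards the cabinet's -x with about 1.2 N of friction and stays where it is left
- drawer_handle (a point): the middle of the drawer's bar handle, a horizontal 100 mm steel bar along the cabinet's y, 42 mm above the bench and 35 mm in front of the drawer's front (about 30 mm free behind it); moves with the drawer
- drawer_floor (a point): centre of the drawer's inner floor, 13 mm above the bench, axes as the cabinet's; moves with the drawer. Inside 162 (x) x 207 mm (y); two dividers along x at y = -35, +35 mm, 25 mm high, make three lanes 67 mm wide with centres at y = -70, 0, +70 mm; outer walls 37 mm high. The inner front is at x = -81 mm, and the stock parts lie near x = +50 mm
- key_block: wooden block fixed to the bench, 156 (x) x 46 (y) x 24 mm high, with three slots in a row along its x (at -50, 0, +50 mm), each 23 mm long (x), 7 mm wide (y), 18 mm deep; origin at the centre of its underside. In each slot a key stands bit down, its x along the block's x, collar on the block's top, tip 8 mm above the bench
- blue_key: this cabinet's key, flat blue plastic head; origin at the tip, z up to the head. Double bit 20 (x) x 4 (y) x 9 mm high on a 5 mm shank; collar 14 mm across, z = 16 to 20 mm; head 30 (x) x 9 (y) mm, z = 20 to 54 mm, to be gripped on its flat sides. Either way round fits. Fully home the collar sits on the lock plate (tip 16 mm below its top); turned, the key is held in and stands by itself
- blue_key_head (a point): on the blue key's axis, 42 mm above its tip: the place to grip its head, across its flat sides (its y); axes as the key's
- red_key: a like key with a red head, for another cabinet, standing in the block; origin at its tip
- yellow_key: a like key with a yellow head, for another cabinet, standing in the block; origin at its tip
- saddle_1: on the bench (may be absent): a small cut-brass saddle bracket, 20 x 30 x 16 mm: two parallel upright cheeks on a base; origin at the centre of its underside, cheeks 20 mm apart over the outsides along its x (13 mm high), 30 mm long along its y. Grip it across the cheeks (along x)
- saddle_2: on the bench (may be absent): a small cut-brass saddle bracket, 20 x 30 x 16 mm: two parallel upright cheeks on a base; origin at the centre of its underside, cheeks 20 mm apart over the outsides along its x (13 mm high), 30 mm long along its y. Grip it across the cheeks (along x)
- curl_1: on the bench (may be absent): a rolled brass strip, 24 x 29 x 12 mm: an upright round tube 19 mm in diameter and 12 mm high, standing at x = +2, y = +5 mm of its origin, with a thin 2 mm flat tail towards -x -y; origin at the centre of its underside. Grip the tube
- tee_1: on the bench (may be absent): a mitred brass tube tee, 42 x 56 x 28 mm: the barrel lies along its x from -19 to +20 mm, centred at y = -9 mm, 28 mm high and 30 mm wide (y -24 to +6); the branch sticks out to y = +28 mm near x = -8 mm; origin at the centre of its underside. Grip it over the ends of the barrel (along x, 39 mm) at y = -11 mm
- saddle_stock: in the drawer from the start, towards the back of one of the lanes: a saddle of the same shape, size and axes as those on the bench
- curl_stock: in the drawer from the start, towards the back of one of the lanes: a curl of the same shape, size and axes as those on the bench
- tee_stock: in the drawer from the start, towards the back of one of the lanes: a tee of the same shape, size and axes as those on the bench
- flux_jar: bystander: glass jar with a black lid, 52 mm in diameter, 64 mm high; origin under its centre
- steel_tweezers: bystander: steel tweezers lying flat, 16 x 156 x 8 mm, long along their y; origin under their centre
There are look-alikes about, which are no part of the job. Leave any white look-alike of the blue_key alone.

How it is judged:
On the way, in this order (a step that is already met when the one before it is completed fails the run):
1. the blue-headed key is fully home in the lock (z of blue_key in the frame of keyhole below -0.0135 m and horizontal distance between blue_key and keyhole below 0.004 m and angle between blue_key's own z axis and vertical below 0.12 rad), for 0.1 s.
2. the key has been turned and the bolt is drawn (value of joint lock_bolt above 0.01 m), for 0.1 s.
3. the drawer is pulled well out (at least 10 cm) (value of joint drawer above 0.1 m), for 0.2 s.
4. every brass part lies in the lane of its like (((y of saddle_1 in the frame of drawer_floor between -0.1035 and -0.0365 m and x of saddle_1 in the frame of drawer_floor between -0.081 and 0.081 m and z of saddle_1 in the frame of drawer_floor between -0.006 and 0.024 m and y of saddle_stock in the frame of drawer_floor between -0.1035 and -0.0365 m and x of saddle_stock in the frame of drawer_floor between -0.081 and 0.081 m and z of saddle_stock in the frame of drawer_floor between -0.006 and 0.024 m) or (y of saddle_1 in the frame of drawer_floor between -0.0335 and 0.0335 m and x of saddle_1 in the frame of drawer_floor between -0.081 and 0.081 m and z of saddle_1 in the frame of drawer_floor between -0.006 and 0.024 m and y of saddle_stock in the frame of drawer_floor between -0.0335 and 0.0335 m and x of saddle_stock in the frame of drawer_floor between -0.081 and 0.081 m and z of saddle_stock in the frame of drawer_floor between -0.006 and 0.024 m) or (y of saddle_1 in the frame of drawer_floor between 0.0365 and 0.1035 m and x of saddle_1 in the frame of drawer_floor between -0.081 and 0.081 m and z of saddle_1 in the frame of drawer_floor between -0.006 and 0.024 m and y of saddle_stock in the frame of drawer_floor between 0.0365 and 0.1035 m and x of saddle_stock in the frame of drawer_floor between -0.081 and 0.081 m and z of saddle_stock in the frame of drawer_floor between -0.006 and 0.024 m)) and ((y of saddle_2 in the frame of drawer_floor between -0.1035 and -0.0365 m and x of saddle_2 in the frame of drawer_floor between -0.081 and 0.081 m and z of saddle_2 in the frame of drawer_floor between -0.006 and 0.024 m and y of saddle_stock in the frame of drawer_floor between -0.1035 and -0.0365 m and x of saddle_stock in the frame of drawer_floor between -0.081 and 0.081 m and z of saddle_stock in the frame of drawer_floor between -0.006 and 0.024 m) or (y of saddle_2 in the frame of drawer_floor between -0.0335 and 0.0335 m and x of saddle_2 in the frame of drawer_floor between -0.081 and 0.081 m and z of saddle_2 in the frame of drawer_floor between -0.006 and 0.024 m and y of saddle_stock in the frame of drawer_floor between -0.0335 and 0.0335 m and x of saddle_stock in the frame of drawer_floor between -0.081 and 0.081 m and z of saddle_stock in the frame of drawer_floor between -0.006 and 0.024 m) or (y of saddle_2 in the frame of drawer_floor between 0.0365 and 0.1035 m and x of saddle_2 in the frame of drawer_floor between -0.081 and 0.081 m and z of saddle_2 in the frame of drawer_floor between -0.006 and 0.024 m and y of saddle_stock in the frame of drawer_floor between 0.0365 and 0.1035 m and x of saddle_stock in the frame of drawer_floor between -0.081 and 0.081 m and z of saddle_stock in the frame of drawer_floor between -0.006 and 0.024 m)) and ((y of curl_1 in the frame of drawer_floor between -0.1035 and -0.0365 m and x of curl_1 in the frame of drawer_floor between -0.081 and 0.081 m and z of curl_1 in the frame of drawer_floor between -0.006 and 0.024 m and y of curl_stock in the frame of drawer_floor between -0.1035 and -0.0365 m and x of curl_stock in the frame of drawer_floor between -0.081 and 0.081 m and z of curl_stock in the frame of drawer_floor between -0.006 and 0.024 m) or (y of curl_1 in the frame of drawer_floor between -0.0335 and 0.0335 m and x of curl_1 in the frame of drawer_floor between -0.081 and 0.081 m and z of curl_1 in the frame of drawer_floor between -0.006 and 0.024 m and y of curl_stock in the frame of drawer_floor between -0.0335 and 0.0335 m and x of curl_stock in the frame of drawer_floor between -0.081 and 0.081 m and z of curl_stock in the frame of drawer_floor between -0.006 and 0.024 m) or (y of curl_1 in the frame of drawer_floor between 0.0365 and 0.1035 m and x of curl_1 in the frame of drawer_floor between -0.081 and 0.081 m and z of curl_1 in the frame of drawer_floor between -0.006 and 0.024 m and y of curl_stock in the frame of drawer_floor between 0.0365 and 0.1035 m and x of curl_stock in the frame of drawer_floor between -0.081 and 0.081 m and z of curl_stock in the frame of drawer_floor between -0.006 and 0.024 m)) and ((y of tee_1 in the frame of drawer_floor between -0.1035 and -0.0365 m and x of tee_1 in the frame of drawer_floor between -0.081 and 0.081 m and z of tee_1 in the frame of drawer_floor between -0.006 and 0.03 m and y of tee_stock in the frame of drawer_floor between -0.1035 and -0.0365 m and x of tee_stock in the frame of drawer_floor between -0.081 and 0.081 m and z of tee_stock in the frame of drawer_floor between -0.006 and 0.03 m) or (y of tee_1 in the frame of drawer_floor between -0.0335 and 0.0335 m and x of tee_1 in the frame of drawer_floor between -0.081 and 0.081 m and z of tee_1 in the frame of drawer_floor between -0.006 and 0.03 m and y of tee_stock in the frame of drawer_floor between -0.0335 and 0.0335 m and x of tee_stock in the frame of drawer_floor between -0.081 and 0.081 m and z of tee_stock in the frame of drawer_floor between -0.006 and 0.03 m) or (y of tee_1 in the frame of drawer_floor between 0.0365 and 0.1035 m and x of tee_1 in the frame of drawer_floor between -0.081 and 0.081 m and z of tee_1 in the frame of drawer_floor between -0.006 and 0.03 m and y of tee_stock in the frame of drawer_floor between 0.0365 and 0.1035 m and x of tee_stock in the frame of drawer_floor between -0.081 and 0.081 m and z of tee_stock in the frame of drawer_floor between -0.006 and 0.03 m))), for 0.2 s.
5. the drawer is fully shut with the parts in it (all of step 4 and value of joint drawer below 0.004 m), for 0.2 s.
6. the bolt is thrown again (value of joint lock_bolt below 0.0012 m and value of joint drawer below 0.004 m), for 0.2 s.
At the end, for the whole second after the job is handed in: Each brass part from the bench lies on the drawer floor in the lane that held its like; the drawer is shut (4 mm) and the bolt thrown (1.2 mm); the blue-headed key stands at rest in the slot it came from, within 8 mm of its first place and 0.15 rad of upright (all of step 4 and all of step 6 and distance of blue_key from where it was at the start of the episode below 0.008 m and angle between blue_key's own z axis and vertical below 0.15 rad and linear speed of blue_key below 0.02 m/s); the robot touches nothing.
It fails at once if a red or yellow key was taken or knocked out of place (more than 20 mm) (distance of any of red_key, yellow_key from where it was at the start of the episode above 0.02 m).
It fails at once if the jar or the tweezers were pushed more than 50 mm (distance of any of flux_jar, steel_tweezers from where it was at the start of the episode above 0.05 m).
Of saddle_1, saddle_2, curl_1, tee_1 only 2 to 4 are there at a start; the rules pass over those that are not, and their reading is None.
At some moment in a run one of saddle_1, saddle_2, curl_1, tee_1 may be knocked a few centimetres aside while the robot is not near it.
It also fails if it takes over 210 s, if anything falls off the work surface, if the arm or the gripper's body presses on something with over 40 N, if the wrist force passes 120 N, or if a joint passes its speed limit or range.

## Working session

There is one attempt and no reset: what is moved stays moved. The work goes in short steps, Python scripts to look and compute and a tool call to move; the robot and the scene stay as the last step left them, time stands still between calls to the robot, and variables do not carry over. Pictures are saved under pics/ and viewed, and the job is handed in when it is done.

Besides the shell and the picture viewer there is one more tool, called as a command line: name --pt "numbers of a row" for each row, then --argument value for the rest. move_arm: Moves the arm, as the interface text tells. Its arguments: {"type":"object","properties":{"increments":{"type":"array","items":{"type":"array","items":{"type":"number"}}},"gripper":{"type":"number"},"squeeze":{"type":"number"}},"required":["increments"]}

```bash
ls; mkdir -p pics; python3 - <<'E'
from cell import robot
import cv2
s=robot.observe(); print(s)
for n in("scene","top"):
    im=robot.read_camera(n); cv2.imwrite(f"pics/{n}0.png",im[...,::-1]); print(n,robot.camera_params(n))
E
```

```text
pics
{'time': 0.0, 'qpos': array([ 1.03002434e+00,  3.42744985e-01,  1.52500819e+00,  1.06547304e-05,
        1.27541039e+00, -1.45979044e-01]), 'qvel': array([-1.00513256e-03,  4.81137976e-05, -2.77270400e-03, -1.32498790e-03,
        7.58674223e-04,  7.00773688e-04]), 'joint_efforts': array([-3.25247474e-04, -4.31252003e+01, -2.44217402e+01,  7.16893421e-02,
        5.61510539e-02, -1.57065870e-04]), 'tool_pos': array([0.20167868, 0.48427675, 0.2260365 ]), 'tool_rot': array([-1.72326094,  1.56922538, -2.118057  ]), 'contact_force': array([ 0.17950721, -0.00218207,  0.16984799]), 'torque': array([-0.00807452,  0.01310909,  0.05226763]), 'opening': 0.09183274787356158}
scene {'fx': 598.2945721531735, 'fy': 598.2945721531735, 'cx': 333.8552624818234, 'cy': 235.4592648146633, 'k1': 0.032886114600921605, 'R': array([[-0.94449279, -0.32826566, -0.01322984],
       [-0.16170608,  0.49956335, -0.85105088],
       [ 0.28597992, -0.80167207, -0.52491654]]), 't': array([0.52980397, 0.19730592, 1.1489712 ])}
top {'fx': 594.2441018988144, 'fy': 594.2441018988144, 'cx': 326.9727701584912, 'cy': 248.63749133435178, 'k1': -0.08177557546542281, 'R': array([[ 0.01183472, -0.99991659, -0.00517319],
       [-0.98601876, -0.01080995, -0.16628336],
       [ 0.16621357,  0.00706878, -0.98606444]]), 't': array([-0.05917696,  0.57700546,  1.1625275 ])}
```

View pics/scene0.png

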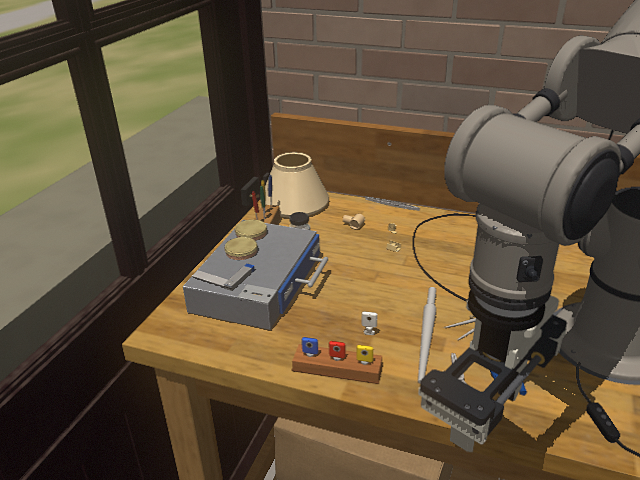

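View pics/top0.png

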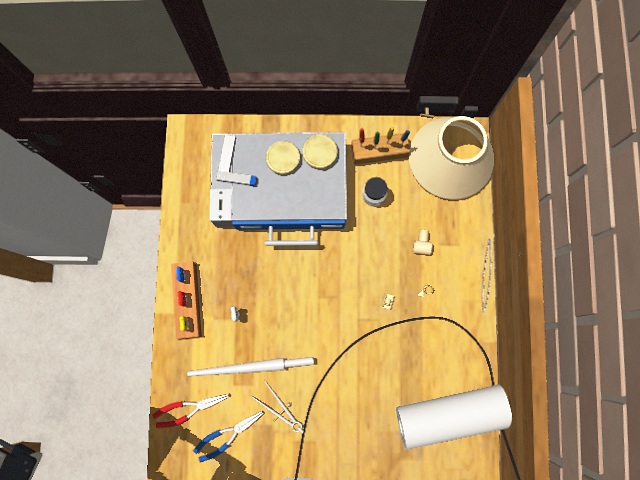

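The top picture shows the blue key at about (182,274) in the block, the lock plate at (220,205), the handle at (293,242), a saddle at (389,300), a curl at (427,290) and a tee at (424,243). The white decoy is at (236,314). Next I'll zoom in and measure.

```bash
cat > h.py <<'E'
from cell import robot
import numpy as np, cv2
from scipy.optimize import brentq
def P(n):
    return robot.camera_params(n)
def proj(n,X):
    p=P(n);c=p['R']@np.array(X,float)+p['t'];a=c[:2]/c[2];a=a*(1+p['k1']*(a@a));return np.array([p['fx']*a[0]+p['cx'],p['fy']*a[1]+p['cy']])
def ray(n,u,v):
    p=P(n);d=np.array([(u-p['cx'])/p['fx'],(v-p['cy'])/p['fy']]);a=d.copy()
    for _ in range(20): a=d/(1+p['k1']*(a@a))
    R=p['R'];return -R.T@p['t'],R.T@np.array([a[0],a[1],1])
def onz(n,u,v,z):
    o,d=ray(n,u,v);return o+d*(z-o[2])/d[2]
def tri(uv1,uv2):
    A=np.zeros((3,3));b=np.zeros(3)
    for n,q in(("scene",uv1),("top",uv2)):
        o,d=ray(n,*q);d=d/np.linalg.norm(d);M=np.eye(3)-np.outer(d,d);A+=M;b+=M@o
    X=np.linalg.solve(A,b);return X,proj("scene",X)-uv1,proj("top",X)-uv2
def shot(n,name,box=None,k=1):
    im=robot.read_camera(n)[...,::-1].copy()
    cv2.imwrite(f"pics/raw_{name}.png",im)
    if box:
        x0,y0,x1,y1=box;im=cv2.resize(im[y0:y1,x0:x1],None,fx=k,fy=k,interpolation=cv2.INTER_CUBIC)
    cv2.imwrite(f"pics/{name}.png",im);return im
E
python3 - <<'E'
import cv2
def c(f,o,x0,y0,x1,y1,k):
    im=cv2.imread(f"pics/{f}.png")[y0:y1,x0:x1]; cv2.imwrite(f"pics/{o}.png",cv2.resize(im,None,fx=k,fy=k,interpolation=cv2.INTER_CUBIC))
c("top0","t_a",150,120,350,350,2.6) if 0 else None
c("top0","t_cab",195,120,360,260,4.5)
c("top0","t_keys",160,250,260,350,6)
c("top0","t_parts",370,220,500,320,6)
E
```

```text
(no output)
```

View pics/t_cab.png

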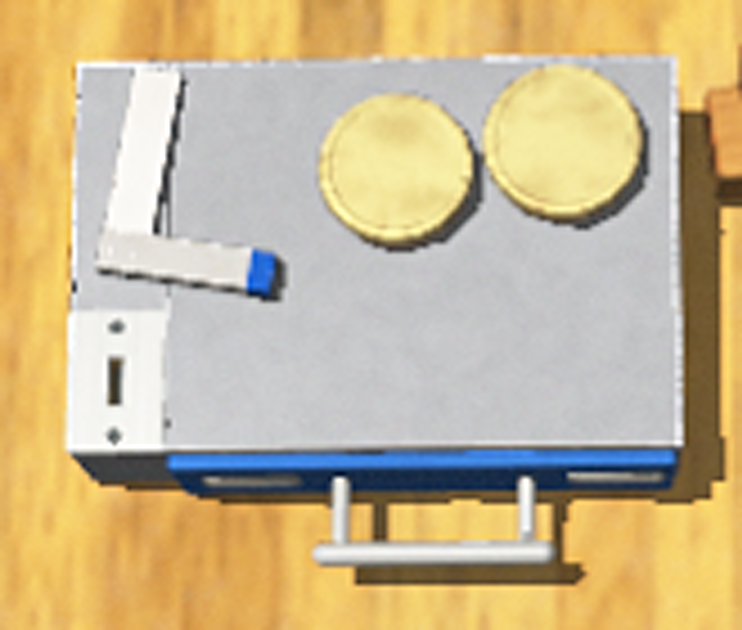

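View pics/t_keys.png

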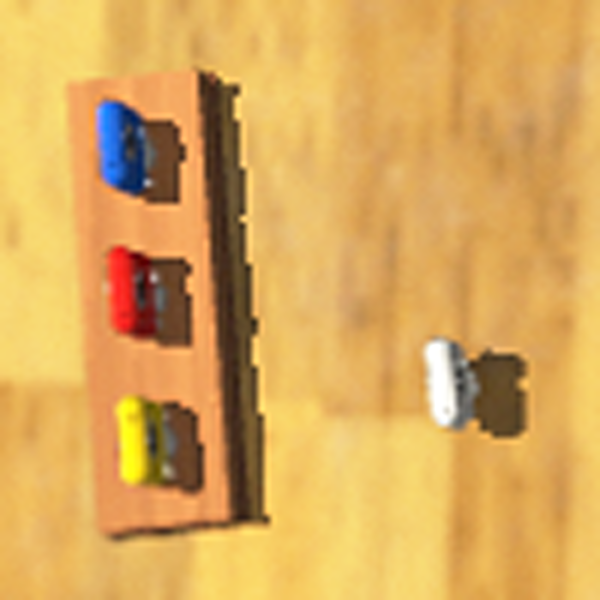

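View pics/t_parts.png

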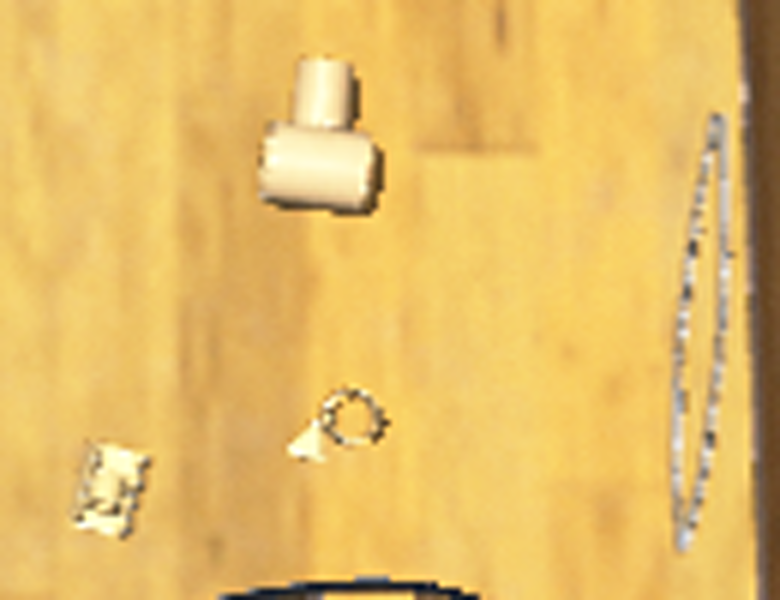

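```bash
python3 - <<'E'
import cv2
def c(f,o,x0,y0,x1,y1,k):
    im=cv2.imread(f"pics/{f}.png")[y0:y1,x0:x1]; cv2.imwrite(f"pics/{o}.png",cv2.resize(im,None,fx=k,fy=k,interpolation=cv2.INTER_CUBIC))
c("scene0","s_cab",180,215,340,335,5)
c("scene0","s_keys",280,300,400,390,6)
c("scene0","s_parts",330,190,430,260,8)
from h import *
for n in("scene","top"): p=P(n); print(n,-p['R'].T@p['t'])
g=lambda x,y:(x/4.5+195-.39,y/4.5+120-.39)
for nm,q in dict(slot=(115,381),s1=(118,326),s2=(114,435),fl=(66,452),fr=(682,446),br=(677,57),bl=(78,64)).items(): print(nm,onz("top",*g(*q),.07).round(4))
for nm,q in dict(hl=(316,553),hr=(553,551)).items(): print(nm,onz("top",*g(*q),.045).round(4))
im=robot.read_camera("top")[...,::-1]
hsv=cv2.cvtColor(np.ascontiguousarray(im),cv2.COLOR_BGR2HSV)
for nm,lo,hi in(("blue",(105,120,60),(125,255,255)),("yel",(26,200,100),(32,255,255)),):
    m=cv2.inRange(hsv,lo,hi); m[:, :165]=0;m[:,200:]=0;m[:255]=0;m[340:]=0
    cs,_=cv2.findContours(m,0,2)
    for c_ in cs:
        if cv2.contourArea(c_)>15: 
            r=cv2.minAreaRect(c_);print(nm,cv2.contourArea(c_),r)
E
```

```text
scene [0.20371891 0.99644777 0.77804058]
top [ 0.37641071 -0.06115227  1.2419673 ]
slot [0.6631 0.1656 0.07  ]
s1 [0.6887 0.1653 0.07  ]
s2 [0.6381 0.1649 0.07  ]
fl [0.6301 0.1863 0.07  ]
fr [ 0.6356 -0.0907  0.07  ]
br [ 0.8192 -0.0874  0.07  ]
bl [0.8138 0.1897 0.07  ]
hl [0.5895 0.0749 0.045 ]
hr [ 0.5916 -0.033   0.045 ]
blue 71.5 ((180.0, 274.0), (14.0, 6.0), 90.0)
yel 24.5 ((181.5, 322.5), (3.0, 13.0), 0.0)
```

View pics/s_cab.png

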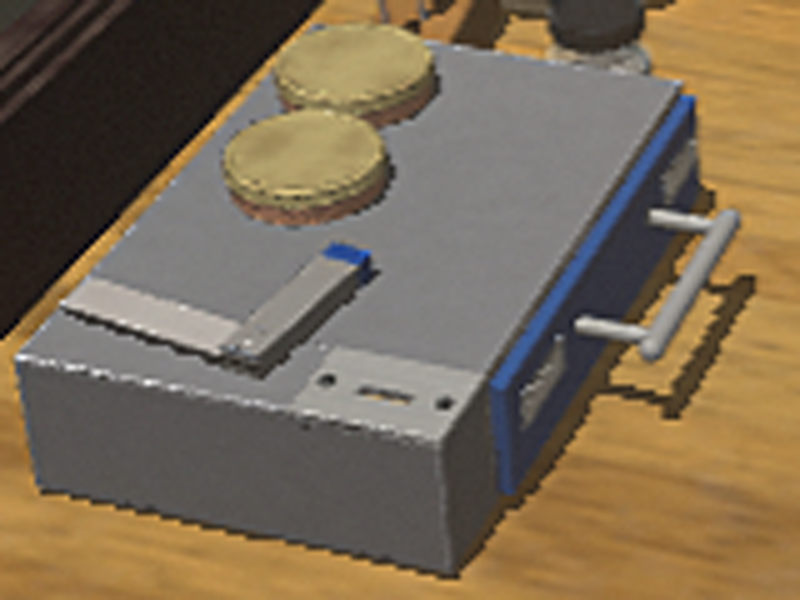

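View pics/s_keys.png

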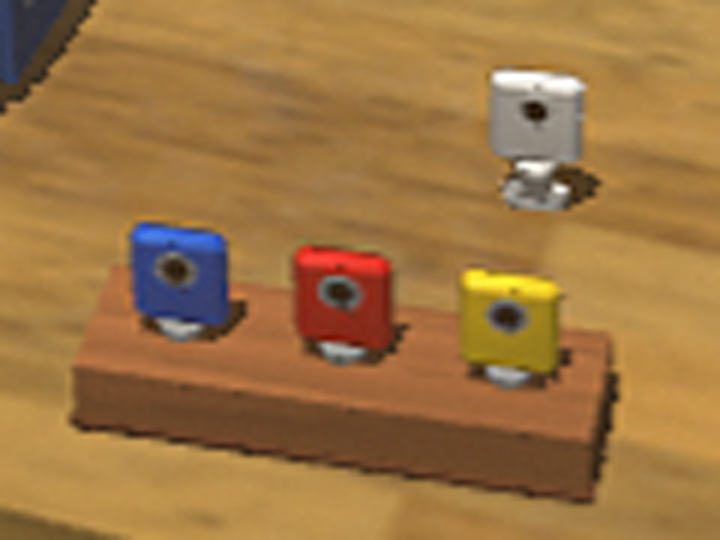

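View pics/s_parts.png

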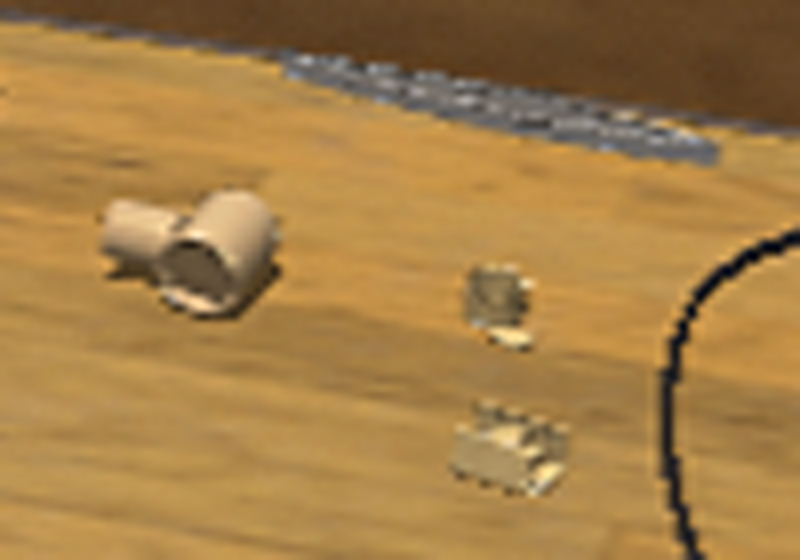

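```bash
cat > k.py <<'E'
from h import *
def head(n,im,box,lo,hi):
    hsv=cv2.cvtColor(np.ascontiguousarray(im),cv2.COLOR_BGR2HSV)
    m=cv2.inRange(hsv,lo,hi);x0,y0,x1,y1=box
    z=np.zeros_like(m);z[y0:y1,x0:x1]=m[y0:y1,x0:x1]
    cs,_=cv2.findContours(z,0,2);c=max(cs,key=cv2.contourArea)
    h=cv2.convexHull(c);f=np.zeros_like(m);cv2.drawContours(f,[h],-1,1,-1);M=cv2.moments(f,True)
    return np.array([M['m10']/M['m00'],M['m01']/M['m00']]),M['m00'],h[:,0].min(0),h[:,0].max(0)
E
python3 - <<'E'
from k import *
T=cv2.imread("pics/top0.png");S=cv2.imread("pics/scene0.png")
B=((105,130,40),(128,255,255));Rr=((0,190,60),(6,255,255));Y=((23,190,90),(33,255,255))
for nm,c,bs,bt in(("blue",B,(290,330,325,360),(165,260,195,285)),("red",((0,180,50),(5,255,255)),(322,335,350,365),(170,285,195,310)),("yel",Y,(352,338,380,368),(170,310,195,335))):
    a=head("scene",S,bs,*c);b=head("top",T,bt,*c);print(nm,a,b,*[x.round(4) for x in tri(a[0],b[0])])
    print('  on z .045', onz("scene",*a[0],.045).round(4),onz("top",*b[0],.045).round(4))
g=lambda x,y:(x/6+160-.42,y/6+250-.42)
for q in((68,86),(198,71),(235,521),(100,537)): print("block",onz("top",*g(*q),.024).round(4))
print("slot",*[x.round(4) for x in tri(np.array([257,293.4]),np.array([220.2,204.3]))], onz("scene",257,293.4,.07),onz("scene",257,293.4,.066))
g=lambda x,y:(x/5+180-.4,y/5+215-.4)
for q in((328,379),(445,403),(387,394),(438,441),(680,82),(18,358)): print("s",onz("scene",*g(*q),.07).round(4))
E
```

```text
blue (array([309.5173913 , 345.01304348]), 230.0, array([302, 337], dtype=int32), array([317, 353], dtype=int32)) (array([179.88172043, 274.19354839]), 93.0, array([177, 267], dtype=int32), array([183, 281], dtype=int32)) [0.5214 0.2466 0.0463] [-0.2523 -0.0481] [0.0509 0.2205]
  on z .045 [0.5215 0.2452 0.045 ] [0.522 0.247 0.045]
red (array([336.67768595, 348.84297521]), 242.0, array([329, 341], dtype=int32), array([344, 357], dtype=int32)) (array([181.36, 298.35]), 100.0, array([178, 291], dtype=int32), array([185, 305], dtype=int32)) [0.4719 0.2409 0.0466] [-0.3706 -0.0634] [0.0652 0.3239]
  on z .045 [0.4718 0.2393 0.045 ] [0.4727 0.2415 0.045 ]
yel (array([364.5  , 352.932]), 250.0, array([357, 345], dtype=int32), array([372, 361], dtype=int32)) (array([182.96842105, 323.        ]), 95.0, array([180, 316], dtype=int32), array([186, 330], dtype=int32)) [0.4222 0.2353 0.0464] [-0.4687 -0.0708] [0.07   0.4089]
  on z .045 [0.4217 0.2337 0.045 ] [0.423  0.2358 0.045 ]
block [0.5459 0.2725 0.024 ]
block [0.5517 0.2271 0.024 ]
block [0.3971 0.2072 0.024 ]
block [0.3909 0.2534 0.024 ]
slot [0.6622 0.1652 0.0703] [-0.3836 -0.0942] [0.1053 0.3641] [0.6615349  0.16489724 0.07      ] [0.66412128 0.16019948 0.066     ]
s [0.6878 0.1633 0.07  ]
s [0.6376 0.1631 0.07  ]
s [0.6615 0.1649 0.07  ]
s [0.6302 0.1857 0.07  ]
s [ 0.6355 -0.0904  0.07  ]
s [0.8115 0.189  0.07  ]
```

```bash
cat > g.py <<'E'
import sys
from h import *
from scipy.spatial.transform import Rotation as Ro
def st():
    s=robot.observe();R=Ro.from_euler('xyz',s['tool_rot']).as_matrix();return s,np.array(s['tool_pos']),R
def go(x,y,z,phi=None):
    "phi: direction of tool y in world (mod pi)"
    s,p,R=st();d=R.T@(np.array([x,y,z])-p)
    now=np.arctan2(R[1,1],R[0,1]);tw=0
    if phi is not None:
        e=(phi-now+np.pi/2)%np.pi-np.pi/2;tw=-e
    print('t %.2f'%s['time'],'pos',p.round(4),'phi %.4f'%now,'xaxis',R[:,0].round(4),'q',s['qpos'].round(2),'F',s['contact_force'].round(1),'open %.4f'%s['opening'])
    print('  -> inc',(d/.4).round(4),'twist',round(tw/np.radians(60),4),' rows>=',max(np.linalg.norm(d)/.0625,abs(np.degrees(tw))/10.7).__round__(2))
if __name__=="__main__": go(*[float(a) for a in sys.argv[1:]])
E
python3 g.py .5217 .2464 .12 1.686
```

```text
t 0.15 pos [0.2017 0.4844 0.2262] phi 1.1760 xaxis [-6.e-04 -1.e-03 -1.e+00] q [ 1.03  0.34  1.52 -0.    1.28 -0.15] F [-0.4  0.3  0.5] open 0.0915
  -> inc [ 0.2656 -0.2412  0.9672] twist -0.487  rows>= 6.6
```

move_arm --pt "0 -0.036 0.145 -0.1" --pt "0 -0.072 0.29 -0.2" --pt "0 -0.108 0.435 -0.3" --pt "0 -0.144 0.58 -0.4" --pt "0 -0.18 0.725 -0.487" --gripper 0.4 --squeeze 20

```text
time: 0.78
tool_pos: [0.4432, 0.3053, 0.2266]
tool_rot: [2.022, 1.571, 2.141]
contact_force: [-0.4, 0.4, -0.4]
opening: 0.0554
```

```bash
python3 g.py .5217 .2464 .12 1.686
```

```text
t 0.78 pos [0.4432 0.3053 0.2266] phi 1.6892 xaxis [-1.e-04  1.e-04 -1.e+00] q [ 0.46  0.37  1.49  0.    1.29 -1.23] F [-0.4  0.4 -0.4] open 0.0554
  -> inc [ 0.2665 -0.1694  0.1775] twist 0.003  rows>= 2.32
```

move_arm --pt "0 -0.085 0.09 0" --pt "0.1 -0.1694 0.1775 0.003" --pt "0.2 -0.1694 0.1775 0.003" --pt "0.2665 -0.1694 0.1775 0.003" --pt "0.2665 -0.1694 0.1775 0.003"

```text
time: 1.4
tool_pos: [0.5188, 0.2469, 0.1179]
tool_rot: [-2.956, 1.565, -2.844]
contact_force: [-0.5, 0.9, -0.0]
opening: 0.0553
```

```bash
python3 - <<'E'
from g import *
go(.5217,.2464,.031,1.686)
shot("scene","s1",(260,250,420,390),5); shot("top","t1",(150,240,260,340),6)
E
```

```text
t 1.40 pos [0.5188 0.2469 0.1179] phi 1.6825 xaxis [-0.0051 -0.0016 -1.    ] q [ 0.31  0.54  1.53  0.    1.08 -1.37] F [-0.5  0.9 -0. ] open 0.0553
  -> inc [ 0.2172 -0.0017  0.0082] twist -0.0033  rows>= 1.39
```

View pics/s1.png

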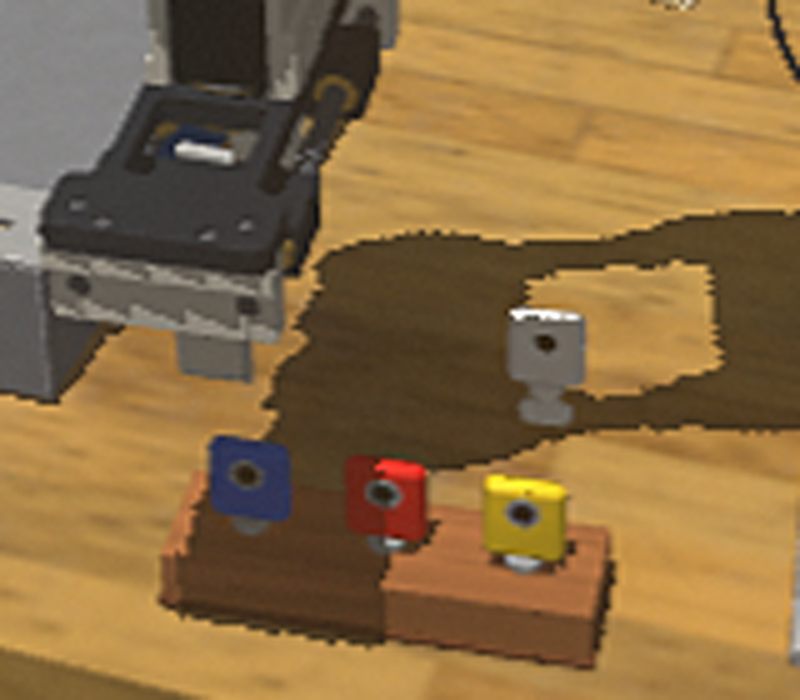

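View pics/t1.png

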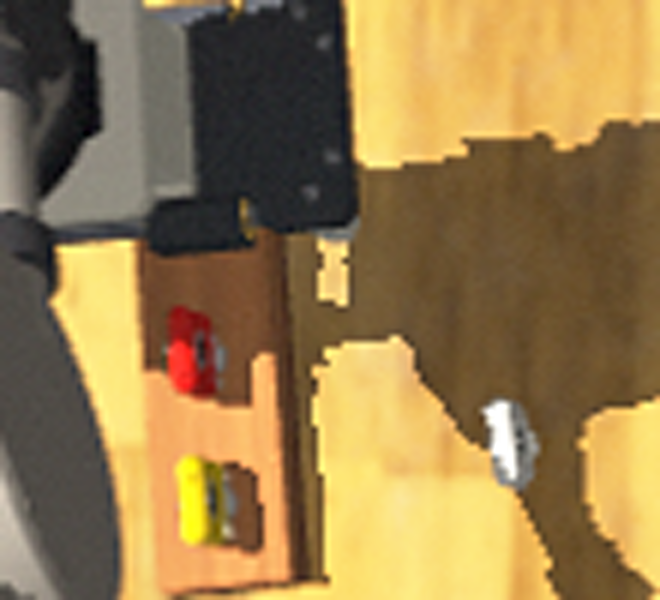

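```bash
python3 - <<'E'
from g import *
s,p,R=st()
for o in(.0277,.0465): print(o,proj("scene",p+o*R[:,1]))
print(proj("scene",p+.0465*R[:,1]+.0095*R[:,2]),proj("scene",p+.0465*R[:,1]-.0095*R[:,2]))
E
```

```text
0.0277 [303.74167922 323.10115601]
0.0465 [300.77846707 330.28898576]
[295.28499473 329.51584636] [306.29187305 331.0654945 ]
```

move_arm --pt "0.07 -0.001 0.004 0" --pt "0.14 -0.001 0.004 0" --pt "0.19 -0.001 0.004 0" --pt "0.215 -0.001 0.004 0" --pt "0.215 -0.001 0.004 0"

```text
time: 2.12
tool_pos: [0.5222, 0.2475, 0.0347]
tool_rot: [0.276, 1.57, 0.388]
contact_force: [-0.7, 0.1, 0.3]
opening: 0.0549
```

```bash
python3 - <<'E'
from g import *
go(.5217,.2464,.031,1.686)
shot("scene","s2",(260,250,420,390),5)
E
```

```text
t 2.12 pos [0.5222 0.2475 0.0347] phi 1.6831 xaxis [ 8.e-04  3.e-04 -1.e+00] q [ 0.31  0.65  1.6   0.    0.89 -1.37] F [-0.7  0.1  0.3] open 0.0549
  -> inc [ 0.0094 -0.0027 -0.0017] twist -0.0028  rows>= 0.06
```

View pics/s2.png

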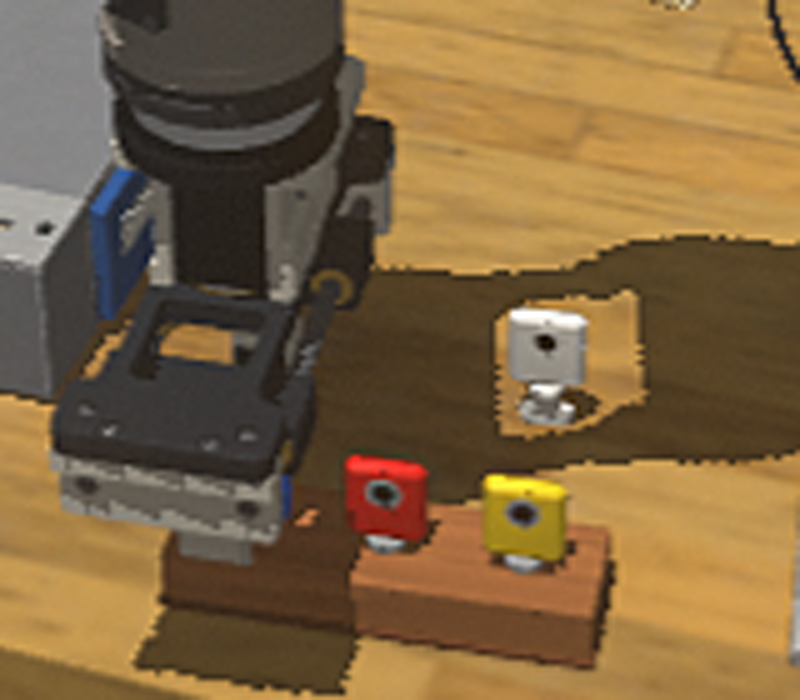

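move_arm --pt "0.006 -0.002 -0.001 -0.003" --pt "0.006 -0.002 -0.001 -0.003"

```text
time: 2.42
tool_pos: [0.5218, 0.2464, 0.0322]
tool_rot: [0.258, 1.57, 0.374]
contact_force: [0.4, 0.3, 0.1]
opening: 0.0552
```

move_arm --pt "0 0 0 0" --pt "0 0 0 0" --pt "0 0 0 0" --pt "0 0 0 0" --pt "0 0 0 0" --gripper 1 --squeeze 25

```text
time: 3.05
tool_pos: [0.5216, 0.2464, 0.0317]
tool_rot: [1.129, 1.571, 1.244]
contact_force: [-0.2, -0.0, 0.8]
opening: 0.0098
```

```bash
python3 g.py .5217 .2464 .1 1.686
```

```text
t 3.05 pos [0.5216 0.2464 0.0317] phi 1.6860 xaxis [ 0.e+00  1.e-04 -1.e+00] q [ 0.31  0.65  1.6   0.    0.89 -1.38] F [-0.2 -0.   0.8] open 0.0098
  -> inc [-1.707e-01 -1.000e-04  3.000e-04] twist -0.0  rows>= 1.09
```

move_arm --pt "-0.05 0 0 0" --pt "-0.12 0 0 0" --pt "-0.2 0 0 0" --pt "-0.24 0 0 0" --pt "-0.24 0 0 0"

```text
time: 3.68
tool_pos: [0.522, 0.2466, 0.1285]
tool_rot: [0.229, 1.569, 0.344]
contact_force: [-0.4, -0.1, -0.8]
opening: 0.009
```

```bash
python3 - <<'E'
from g import *
go(.6625,.1653,.125,1.590)
shot("scene","s3",(260,200,420,390),4)
E
```

```text
t 3.67 pos [0.522  0.2466 0.1285] phi 1.6860 xaxis [ 1.9e-03  7.0e-04 -1.0e+00] q [ 0.31  0.53  1.52  0.    1.1  -1.38] F [-0.4 -0.1 -0.8] open 0.0090
  -> inc [ 0.0092 -0.2423  0.3255] twist 0.0917  rows>= 2.6
```

View pics/s3.png

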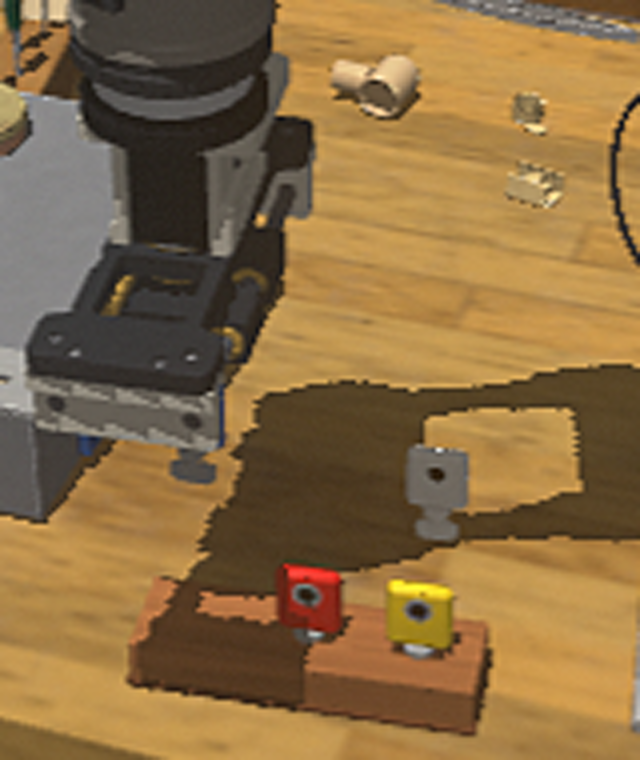

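```bash
python3 - <<'E'
from g import *
s,p,R=st()
for dz in(-.0237,-.0147): 
  print([(proj("scene",p+[0,0,dz]+a*R[:,2])-[260,200])*4 for a in(-.01,.01)])
im=cv2.imread("pics/s3.png")[420:520,140:260];cv2.imwrite("pics/s3b.png",cv2.resize(im,None,fx=5,fy=5))
E
```

```text
[array([214.96960482, 483.45251496]), array([170.65954036, 477.5031189 ])]
[array([214.33461196, 467.33924103]), array([169.82874605, 461.42258871])]
```

View pics/s3b.png

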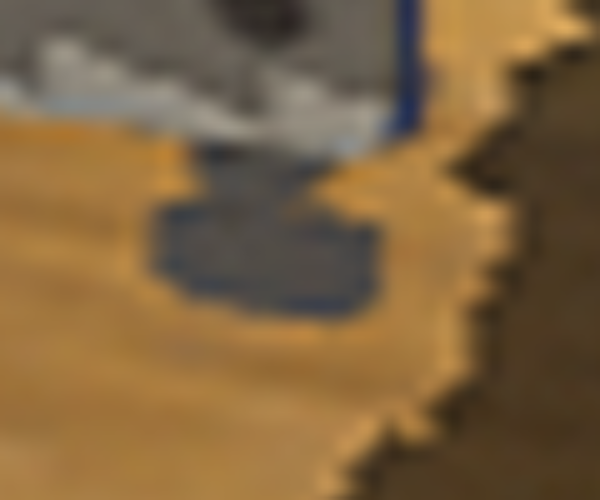

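```bash
python3 - <<'E'
from h import *
T=cv2.imread("pics/top0.png");S=cv2.imread("pics/scene0.png")
g=cv2.cvtColor(T,cv2.COLOR_BGR2GRAY);print(g[196:214,212:232])
g=cv2.cvtColor(S,cv2.COLOR_BGR2GRAY);print(g[287:301,240:274])
def cen(n,g,x0,y0,x1,y1,bg,z=.07):
    w=np.clip(bg-g[y0:y1,x0:x1].astype(float)-12,0,None);yy,xx=np.mgrid[y0:y1,x0:x1];c=(w*xx).sum()/w.sum(),(w*yy).sum()/w.sum();print(n,c,onz(n,*c,z).round(4))
g=cv2.cvtColor(T,cv2.COLOR_BGR2GRAY)
bg=np.median(g[196:214,213:229]);print(bg)
cen("top",g,217,198,224,211,bg);cen("top",g,218,190,224,195,bg);cen("top",g,217,214,223,219,bg)
E
```

```text
[[240 242 243 242 241 240 242 241 243 243 243 241 242 241 244 244 243 244
  237 213]
 [242 242 244 243 241 239 242 243 244 244 243 241 241 239 244 244 243 245
  238 215]
 [242 243 243 243 242 240 244 237 241 242 242 243 241 241 245 244 243 244
  239 214]
 [242 243 243 242 241 242 242 166 160 169 203 246 243 243 245 244 244 244
  236 208]
 [243 243 244 243 242 242 243 103  75  93 179 248 244 243 245 245 244 244
  237 205]
 [243 244 244 243 241 243 246  97  58  90 201 249 244 242 245 244 244 244
  238 204]
 [243 244 245 242 242 244 245  98  51  88 209 248 244 243 245 244 243 244
  237 205]
 [244 244 244 243 242 244 246  98  51  91 212 248 245 243 245 245 245 244
  238 204]
 [243 244 245 243 242 245 244  99  50 100 223 247 244 242 246 244 245 244
  241 220]
 [245 244 244 243 242 244 245  98  50 102 227 247 244 243 246 245 244 245
  241 224]
 [243 244 246 244 243 245 246 101  51 105 228 248 244 244 247 245 244 243
  241 223]
 [243 245 244 243 243 244 232 105  52 105 229 248 244 244 246 246 245 244
  240 224]
 [245 245 245 243 243 243 227 101  52 101 228 248 245 245 247 245 244 244
  241 
[... 1986 characters left out ...]
0  84  84 111 168 157 187 167 153 161 161 161 162 161 161 162 163 162
  164 163 162 162 160 159 158 158 159 161 162 165 173 107  58  59]
 [ 84  80 101  94  89  83  66  76 115 141 174 196 167 179 169 160 159 161
  162 162 162 161 163 163 163 162 162 162 164 171 117  68  60  61]
 [ 64  53  88  85  79  81  79  91  84  56  54  55  96 118 167 149 202 176
  178 155 155 161 161 161 159 162 162 165 169 156  96  61  62  62]]
244.0
top (np.float64(220.0720609429689), np.float64(204.18159357628164)) [0.6633 0.1658 0.07  ]
top (np.float64(220.43071593533486), np.float64(192.22055427251732)) [0.6884 0.1661 0.07  ]
top (np.float64(219.81397970687712), np.float64(216.43517474633597)) [0.6378 0.1652 0.07  ]
```

move_arm --pt "0 -0.08 0.11 0.03" --pt "0 -0.16 0.22 0.06" --pt "0 -0.23 0.31 0.0917" --pt "0.01 -0.2421 0.3255 0.0917" --pt "0.01 -0.2421 0.3255 0.0917"

```text
time: 4.35
tool_pos: [0.6608, 0.165, 0.1214]
tool_rot: [-3.125, 1.567, -3.106]
contact_force: [0.2, -0.0, -0.5]
opening: 0.0089
```

```bash
python3 g.py .6625 .1654 .1 1.590
```

```text
t 4.35 pos [0.6608 0.165  0.1214] phi 1.5896 xaxis [-4.2e-03 -1.0e-04 -1.0e+00] q [ 0.13  0.72  1.18  0.    1.25 -1.46] F [ 0.2 -0.  -0.5] open 0.0089
  -> inc [0.0534 0.0008 0.0045] twist -0.0004  rows>= 0.34
```

move_arm --pt "0.025 0.001 0.001 0" --pt "0.05 0.001 0.001 0" --pt "0.05 0.001 0.001 0" --pt "0.05 0.001 0.001 0"

```text
time: 4.85
tool_pos: [0.6623, 0.1659, 0.1039]
tool_rot: [0.395, 1.571, 0.415]
contact_force: [-0.0, 0.6, -0.9]
opening: 0.009
```

```bash
python3 - <<'E'
from g import *
go(.6625,.1654,.096,1.590)
shot("scene","s4",(210,240,310,330),7)
E
```

```text
t 4.85 pos [0.6623 0.1659 0.1039] phi 1.5905 xaxis [ 2.e-04  1.e-04 -1.e+00] q [ 0.13  0.73  1.19  0.    1.21 -1.46] F [-0.   0.6 -0.9] open 0.0090
  -> inc [ 0.0198 -0.0014  0.0004] twist 0.0004  rows>= 0.13
```

View pics/s4.png

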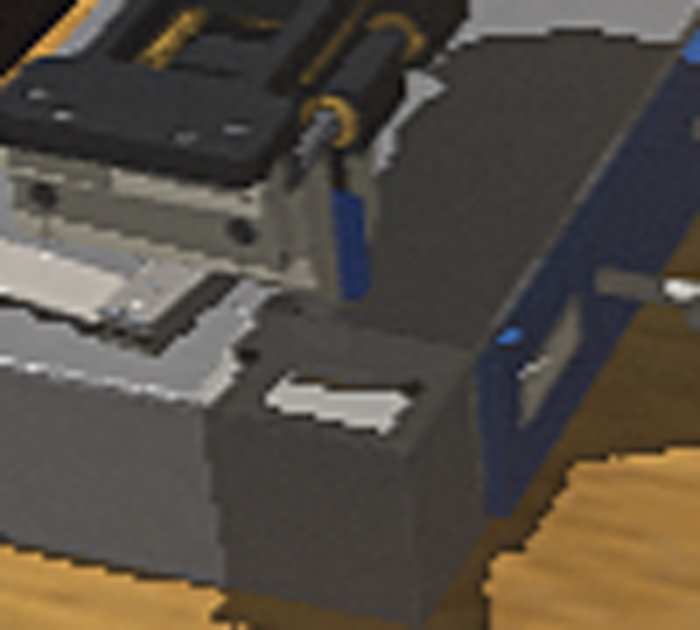

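```bash
python3 - <<'E'
from g import *
im=cv2.imread("pics/raw_s4.png")[270:305,235:285]
im=np.clip((im.astype(float)-20)*2.2,0,255).astype(np.uint8)
cv2.imwrite("pics/s4b.png",cv2.resize(im,None,fx=14,fy=14,interpolation=cv2.INTER_CUBIC))
s,p,R=st()
f=lambda X:((proj("scene",X)-[235,270]+.5)*14).round(0)
for dz in(-.0237,-.0147):
  print([f(p+[0,0,dz]+a*R[:,2]) for a in(-.01,.01)])
c=np.array([.6625,.1654,.07]);print(f(c),[f(c+np.array([a,b,0])) for a in(-.0109,.0109) for b in(-.0029,.0029)])
E
```

```text
[array([366., 290.]), array([234., 264.])]
[array([361., 237.]), array([228., 212.])]
[307. 335.] [array([387., 338.]), array([369., 362.]), array([245., 309.]), array([227., 333.])]
```

View pics/s4b.png

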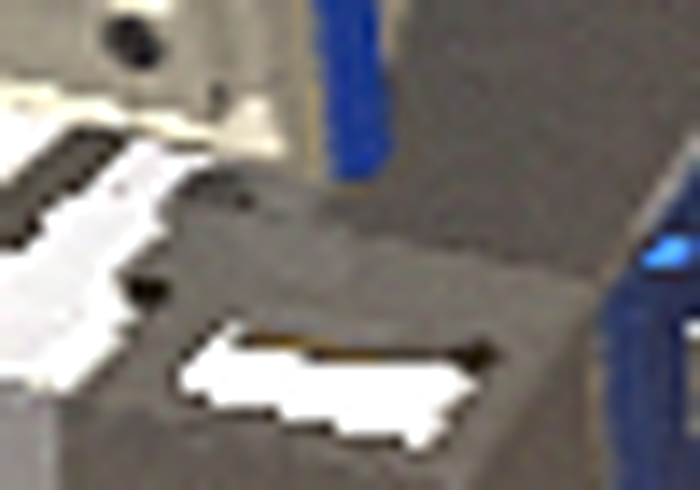

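move_arm --pt "0.01 -0.001 0 0" --pt "0.02 -0.001 0 0" --pt "0.028 -0.001 0 0" --pt "0.034 -0.001 0 0" --pt "0.034 -0.001 0 0"

```text
time: 5.52
tool_pos: [0.6623, 0.1651, 0.0898]
tool_rot: [-2.928, 1.57, -2.909]
contact_force: [-1.2, -0.3, -0.6]
opening: 0.0084
```

```bash
python3 g.py .6625 .1654 .0775 1.590
```

```text
t 5.53 pos [0.6623 0.1651 0.0898] phi 1.5899 xaxis [-5.e-04 -1.e-04 -1.e+00] q [ 0.13  0.75  1.21 -0.    1.19 -1.46] F [-1.2 -0.3 -0.6] open 0.0084
  -> inc [0.0307 0.0007 0.0005] twist -0.0001  rows>= 0.2
```

move_arm --pt "0.005 0 0 0" --pt "0.01 0 0 0" --pt "0.015 0 0 0" --pt "0.015 0 0 0"

```text
time: 6.02
tool_pos: [0.6624, 0.1651, 0.0839]
tool_rot: [-2.622, 1.571, -2.603]
contact_force: [0.2, -1.5, -1.0]
opening: 0.0091
```

move_arm --pt "0.005 0 0 0" --pt "0.01 0 0 0" --pt "0.016 0 0 0" --pt "0.018 0 0 0" --pt "0.018 0 0 0"

```text
time: 6.65
tool_pos: [0.6625, 0.1651, 0.0777]
tool_rot: [-0.114, 1.57, -0.095]
contact_force: [-2.8, -2.2, 4.8]
opening: 0.0088
```

```bash
python3 - <<'E'
from g import *
go(.6625,.1654,.0775,1.590)
shot("scene","s5",(210,240,310,330),7)
E
```

```text
t 6.65 pos [0.6625 0.1651 0.0777] phi 1.5900 xaxis [ 6.e-04 -1.e-04 -1.e+00] q [ 0.13  0.76  1.22 -0.    1.16 -1.46] F [-2.8 -2.2  4.8] open 0.0088
  -> inc [ 0.0005  0.0007 -0.0001] twist -0.0  rows>= 0.01
```

View pics/s5.png

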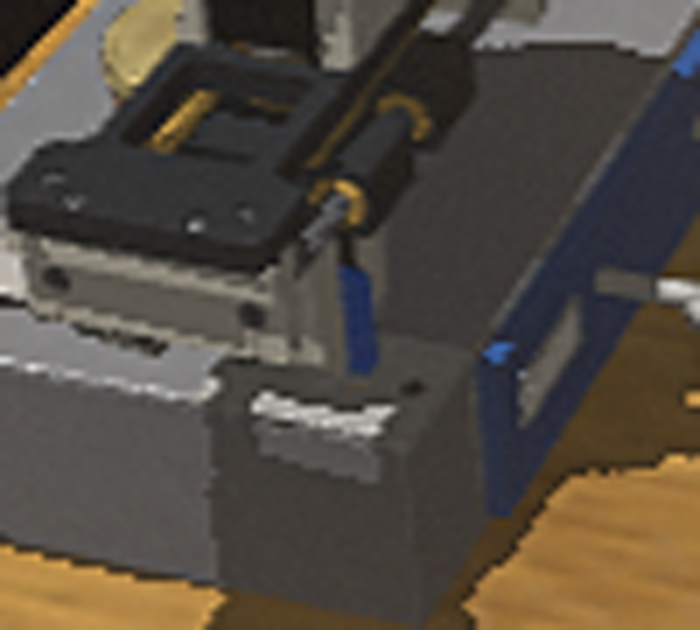

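move_arm --pt "0.003 0 0 0" --pt "0.003 0 0 0" --pt "0.003 0 0 0.08" --pt "0.003 0 0 0.16" --pt "0.003 0 0 0.24" --squeeze 35

```text
time: 7.32
tool_pos: [0.6628, 0.1648, 0.0777]
tool_rot: [-0.075, 1.569, -0.31]
contact_force: [-3.0, -4.0, 11.9]
opening: 0.0088
```

```bash
python3 - <<'E'
from g import *
go(.6625,.1654,.0775,1.590)
print(robot.observe()['torque'])
E
```

```text
t 7.33 pos [0.6628 0.1648 0.0777] phi 1.3361 xaxis [ 1.8e-03 -6.0e-04 -1.0e+00] q [ 0.13  0.76  1.22 -0.    1.16 -1.2 ] F [-3.  -4.  11.9] open 0.0088
  -> inc [ 0.0004  0.0013 -0.0011] twist -0.2425  rows>= 1.36
[-0.74129943  0.65271165  0.08725985]
```

move_arm --pt "0 0 0 0.16" --pt "0 0 0 0.32" --pt "0 0 0 0.48" --pt "0 0 0 0.64" --pt "0 0 0 0.8"

```text
time: 7.95
tool_pos: [0.6625, 0.1637, 0.0777]
tool_rot: [-0.194, 1.569, -1.27]
contact_force: [-5.4, -7.0, 13.2]
opening: 0.0091
```

```bash
python3 - <<'E'
from g import *
go(.6625,.1654,.0775,1.590-1.4)
print(robot.observe()['torque'])
E
```

```text
t 7.95 pos [0.6625 0.1637 0.0777] phi 0.4953 xaxis [ 7.0e-04 -2.1e-03 -1.0e+00] q [ 0.13  0.76  1.22 -0.    1.16 -0.36] F [-5.4 -7.  13.2] open 0.0091
  -> inc [ 0.0004  0.002  -0.0037] twist 0.2916  rows>= 1.64
[-1.46138206  1.0535456   0.08043367]
```

move_arm --pt "-0.001 -0.0012 0.0022 0.1" --pt "-0.001 -0.0012 0.0022 0.2" --pt "-0.001 -0.0012 0.0022 0.29" --pt "-0.001 -0.0012 0.0022 0.31" --pt "-0.001 -0.0012 0.0022 0.31"

```text
time: 8.57
tool_pos: [0.6621, 0.1633, 0.0777]
tool_rot: [-0.361, 1.569, -1.756]
contact_force: [-5.3, -4.6, 10.4]
opening: 0.009
```

```bash
python3 - <<'E'
from g import *
go(.6625,.1654,.0775,1.590-1.4)
print(robot.observe()['torque'])
shot("scene","s6",(210,240,310,330),7)
E
```

```text
t 8.57 pos [0.6621 0.1633 0.0777] phi 0.1761 xaxis [-2.0e-04 -1.3e-03 -1.0e+00] q [ 0.13  0.76  1.22 -0.    1.16 -0.05] F [-5.3 -4.6 10.4] open 0.0090
  -> inc [ 0.0005  0.0019 -0.0049] twist -0.0133  rows>= 0.07
[-1.02556447  1.10147919  0.0332464 ]
```

View pics/s6.png

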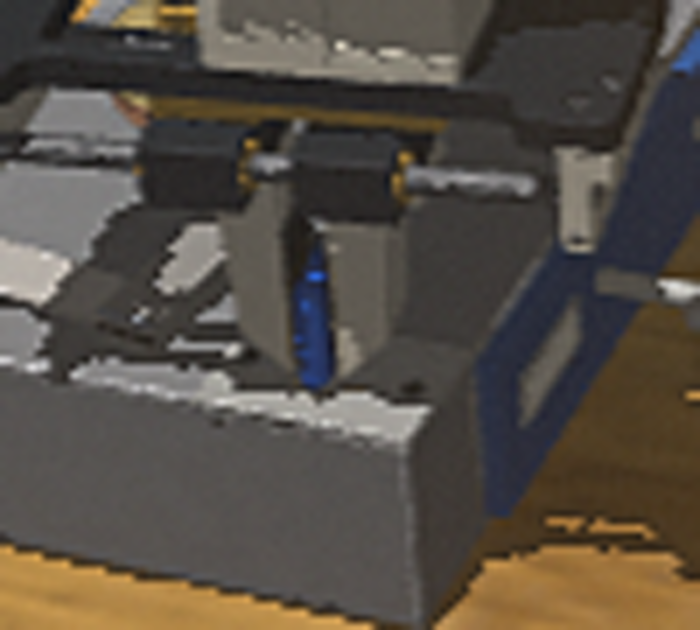

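move_arm --pt "-0.002 0 0 0" --pt "-0.002 0 0 0" --pt "-0.002 0 0 0" --pt "-0.002 0 0 0" --gripper 0.74

```text
time: 9.12
tool_pos: [0.6623, 0.1644, 0.0766]
tool_rot: [-2.157, 1.57, 2.732]
contact_force: [-0.0, 0.0, 0.3]
opening: 0.0239
```

move_arm --pt "-0.05 0 0 0" --pt "-0.12 0 0 0" --pt "-0.2 0 0 0" --pt "-0.25 0 0 0" --pt "-0.25 0 0 0"

```text
time: 9.75
tool_pos: [0.6633, 0.1644, 0.1787]
tool_rot: [1.563, 1.567, 0.169]
contact_force: [-0.6, -0.6, -0.4]
opening: 0.0239
```

```bash
python3 - <<'E'
from g import *
go(.55,.02,.15,-3.122)
shot("scene","s7",(210,240,310,330),7)
E
```

```text
t 9.75 pos [0.6633 0.1644 0.1787] phi 0.1763 xaxis [ 3.8e-03  6.0e-04 -1.0e+00] q [ 0.13  0.67  1.1   0.    1.36 -0.05] F [-0.6 -0.6 -0.4] open 0.0239
  -> inc [ 0.0705 -0.3425  0.3057] twist 0.1497  rows>= 2.97
```

View pics/s7.png

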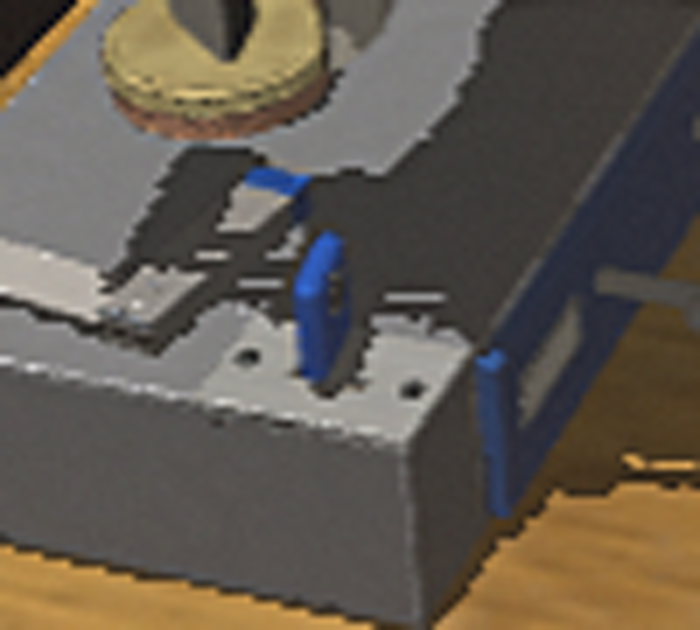

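```bash
python3 - <<'E'
from g import *
g=lambda x,y:(x/4.5+195-.39,y/4.5+120-.39)
a=onz("top",*g(316,553),.042);b=onz("top",*g(553,551),.042);print(a,b,(a+b)/2)
g=lambda x,y:(x/5+180-.4,y/5+215-.4)
a=onz("scene",*g(648,349),.042);b=onz("scene",*g(736,218),.042);print(a,b,(a+b)/2)
go(.586,.023,.11,.02)
E
```

```text
[0.59006919 0.0752581  0.042     ] [ 0.59216485 -0.03294919  0.042     ] [0.59111702 0.02115445 0.042     ]
[0.58993391 0.07040649 0.042     ] [ 0.58814531 -0.03250936  0.042     ] [0.58903961 0.01894856 0.042     ]
t 9.80 pos [0.6625 0.1643 0.177 ] phi 0.1763 xaxis [ 9.e-04  3.e-04 -1.e+00] q [ 0.13  0.67  1.1   0.    1.36 -0.05] F [ 0.2 -0.3 -0.4] open 0.0238
  -> inc [ 0.1672 -0.2505  0.3142] twist 0.1493  rows>= 2.79
```

move_arm --pt "0 -0.09 0.11 0.05" --pt "0 -0.18 0.22 0.1" --pt "0.02 -0.247 0.32 0.15" --pt "0.12 -0.247 0.32 0.15" --pt "0.16 -0.247 0.32 0.15"

```text
time: 10.42
tool_pos: [0.5856, 0.0205, 0.1098]
tool_rot: [-1.72, 1.565, 3.011]
contact_force: [-0.1, 1.0, -0.0]
opening: 0.0242
```

```bash
python3 - <<'E'
from g import *
go(.588,.021,.025,.02)
shot("top","t8",(200,150,360,290),4.5)
E
```

```text
t 10.43 pos [0.5856 0.0205 0.1098] phi 0.0181 xaxis [-5.5e-03  7.0e-04 -1.0e+00] q [-0.1   0.57  1.5   0.    1.08 -0.11] F [-0.1  1.  -0. ] open 0.0242
  -> inc [ 0.2119  0.0072 -0.0008] twist -0.0018  rows>= 1.36
```

View pics/t8.png

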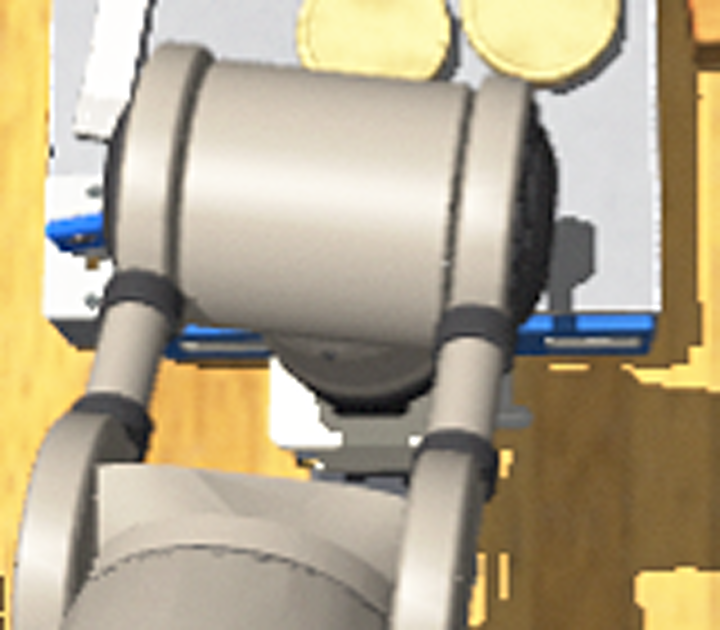

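move_arm --pt "0.05 0.002 0 0" --pt "0.1 0.002 0 0" --pt "0.1 0.002 0 0" --pt "0.1 0.002 0 0"

```text
time: 10.98
tool_pos: [0.589, 0.0213, 0.0737]
tool_rot: [1.542, 1.57, -0.009]
contact_force: [0.0, 0.7, 0.5]
opening: 0.0238
```

```bash
python3 - <<'E'
from g import *
go(.588,.021,.025,.02)
shot("scene","s9",(240,200,400,330),5)
E
```

```text
t 10.97 pos [0.589  0.0213 0.0737] phi 0.0199 xaxis [ 0.0011 -0.     -1.    ] q [-0.09  0.61  1.53  0.    0.99 -0.11] F [0.  0.7 0.5] open 0.0238
  -> inc [ 0.1218 -0.0028  0.0007] twist -0.0001  rows>= 0.78
```

View pics/s9.png

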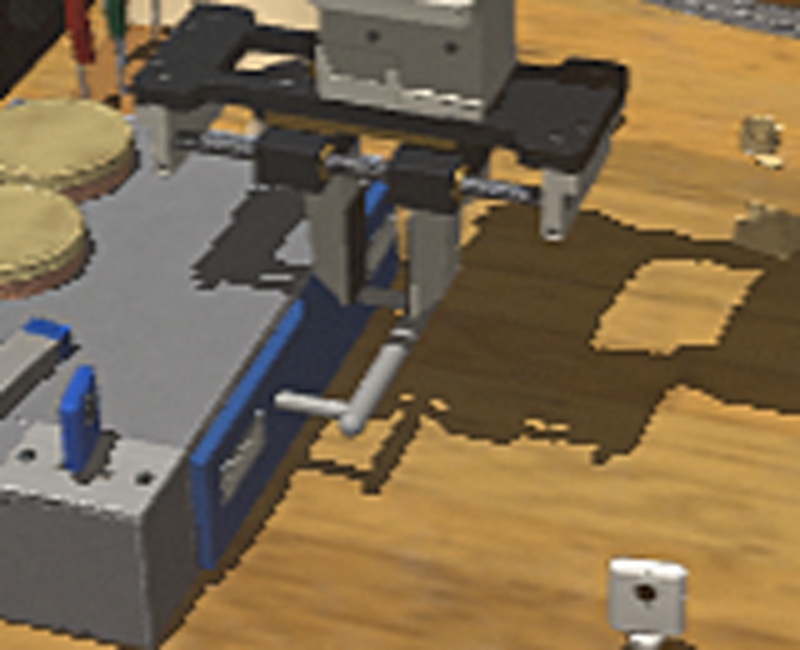

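move_arm --pt "0.04 -0.002 0 0" --pt "0.08 -0.002 0 0" --pt "0.12 -0.002 0 0" --pt "0.12 -0.002 0 0"

```text
time: 11.52
tool_pos: [0.5863, 0.0209, 0.0229]
tool_rot: [-1.7, 1.567, 3.031]
contact_force: [-0.1, -0.3, -0.8]
opening: 0.0239
```

move_arm --pt "0 0 0 0" --pt "0 0 0 0" --pt "0 0 0 0" --gripper 1 --squeeze 10

```text
time: 11.9
tool_pos: [0.5881, 0.0208, 0.0254]
tool_rot: [1.519, 1.569, -0.033]
contact_force: [0.6, -0.4, -0.8]
opening: 0.0107
```

```bash
python3 g.py .455 .021 .025 .02
```

```text
t 11.90 pos [0.5881 0.0208 0.0254] phi 0.0191 xaxis [ 0.0014 -0.     -1.    ] q [-0.09  0.68  1.57  0.    0.89 -0.11] F [ 0.6 -0.4 -0.8] open 0.0107
  -> inc [ 0.0006 -0.3327 -0.0068] twist -0.0008  rows>= 2.13
```

move_arm --pt "0 -0.03 0 0" --pt "0 -0.07 0 0" --pt "0 -0.11 0 0" --pt "0 -0.15 0 0" --pt "0 -0.19 0 0"

```text
time: 12.52
tool_pos: [0.5109, 0.0193, 0.0254]
tool_rot: [1.363, 1.57, -0.189]
contact_force: [2.0, -0.8, 0.4]
opening: 0.0104
```

move_arm --pt "0 -0.04 0 0" --pt "0 -0.08 0 0" --pt "0 -0.12 0 0" --pt "0 -0.155 0 0" --pt "0 -0.155 0 0"

```text
time: 13.15
tool_pos: [0.4479, 0.018, 0.0254]
tool_rot: [-1.384, 1.569, -2.935]
contact_force: [-1.4, -3.0, 1.4]
opening: 0.01
```

```bash
python3 - <<'E'
from g import *
go(.455,.021,.025,.02)
shot("scene","s10")
E
```

```text
t 13.15 pos [0.4479 0.018  0.0254] phi 0.0193 xaxis [-1.4e-03 -3.0e-04 -1.0e+00] q [-0.13  0.49  1.97 -0.    0.68 -0.15] F [-1.4 -3.   1.4] open 0.0100
  -> inc [ 0.0009  0.0179 -0.0071] twist -0.0007  rows>= 0.12
```

View pics/s10.png

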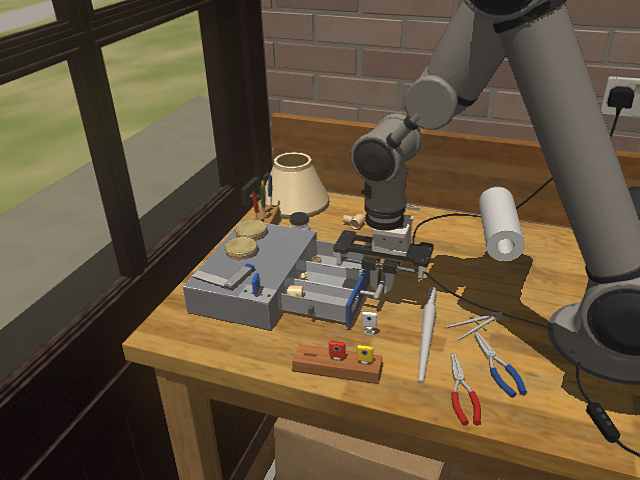

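move_arm --pt "0 0 0 0" --pt "0 0 0 0" --pt "0 0 0 0" --pt "-0.01 0 0 0" --gripper 0.72

```text
time: 13.7
tool_pos: [0.4494, 0.0183, 0.0287]
tool_rot: [-1.888, 1.57, 2.844]
contact_force: [0.3, 0.2, 0.1]
opening: 0.0257
```

move_arm --pt "-0.08 0 0 0" --pt "-0.2 0 0 0" --pt "-0.33 0 0 0" --pt "-0.45 0 0 0" --pt "-0.45 0 0 0"

```text
time: 14.32
tool_pos: [0.4516, 0.0181, 0.2126]
tool_rot: [1.439, 1.563, -0.112]
contact_force: [-0.7, -0.1, 0.7]
opening: 0.026
```

```bash
python3 - <<'E'
from g import *
go(.2,.42,.2,.02)
shot("scene","s11",(180,210,400,350),3.6)
E
```

```text
t 14.32 pos [0.4516 0.0181 0.2126] phi 0.0193 xaxis [ 8.2e-03 -9.0e-04 -1.0e+00] q [-0.13  0.22  1.74  0.    1.17 -0.15] F [-0.7 -0.1  0.7] open 0.0260
  -> inc [ 0.0254 -0.6097 -1.0168] twist -0.0006  rows>= 7.59
```

View pics/s11.png

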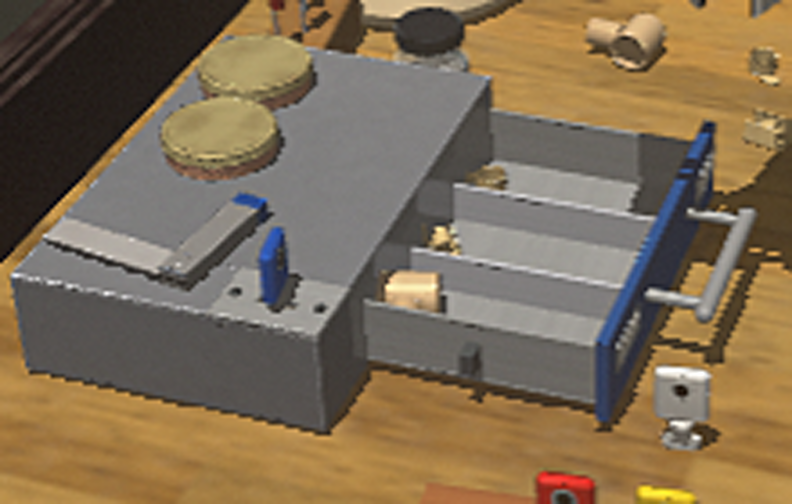

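move_arm --pt "0 -0.076 -0.127 0" --pt "0 -0.152 -0.254 0" --pt "0 -0.228 -0.381 0" --pt "0 -0.304 -0.508 0" --pt "0 -0.38 -0.635 0"

```text
time: 15.0
tool_pos: [0.2909, 0.2702, 0.2077]
tool_rot: [-1.059, 1.568, -2.611]
contact_force: [0.4, 0.9, 0.1]
opening: 0.0257
```

move_arm --pt "0 -0.076 -0.127 0" --pt "0 -0.152 -0.254 0" --pt "0 -0.228 -0.36 0" --pt "0 -0.228 -0.36 0"

```text
time: 15.5
tool_pos: [0.1961, 0.4128, 0.2071]
tool_rot: [-0.822, 1.568, -2.368]
contact_force: [0.7, -0.4, -0.3]
opening: 0.0257
```

```bash
python3 - <<'E'
from g import *
go(.2,.42,.2,.02)
im=shot("top","t12")
c=lambda x0,y0,x1,y1,k,o:cv2.imwrite(f"pics/{o}.png",cv2.resize(im[y0:y1,x0:x1],None,fx=k,fy=k,interpolation=cv2.INTER_CUBIC))
c(200,180,360,320,5,"t12a");c(370,220,500,320,6,"t12b")
E
```

```text
t 15.50 pos [0.1961 0.4128 0.2071] phi 0.0244 xaxis [-0.0023 -0.0022 -1.    ] q [0.96 0.24 1.73 0.   1.18 0.93] F [ 0.7 -0.4 -0.3] open 0.0257
  -> inc [ 0.0178  0.0102 -0.0177] twist 0.0042  rows>= 0.17
```

View pics/t12a.png

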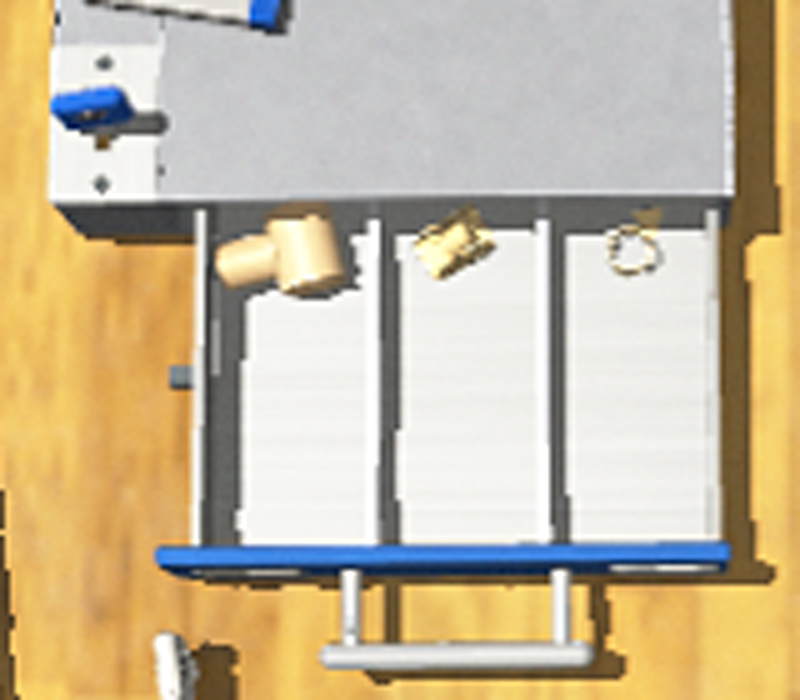

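View pics/t12b.png

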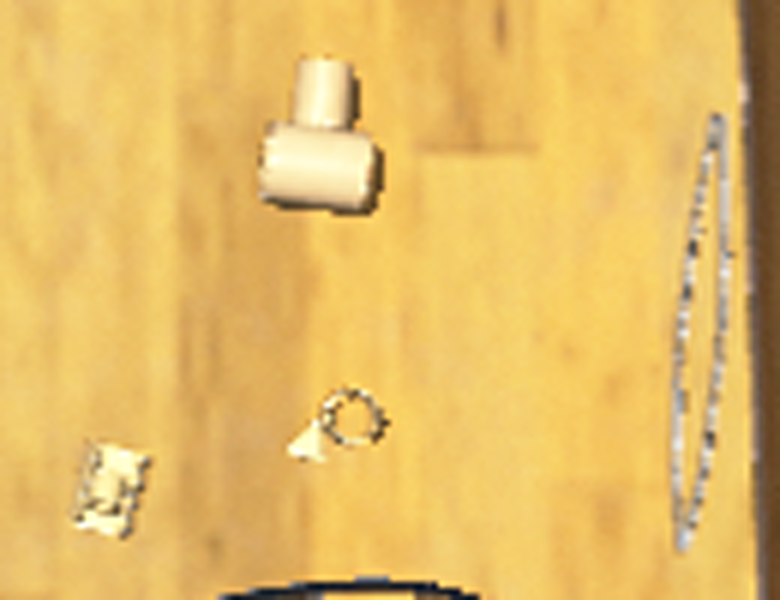

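```bash
python3 - <<'E'
from g import *
im=cv2.imread("pics/raw_t12.png")
g=lambda x,y:(x/6+370-.42,y/6+220-.42)
def w(x,y,z): return onz("top",*g(x,y),z).round(4)
print("tee barrel ends z.014",w(262,163,.014),w(380,172,.014), "ctr",w(321,168,.014),'branch end',w(326,60,.014))
print("saddle",w(111,490,.010),'corners',w(90,443,.013),w(150,460,.013),w(125,539,.013),w(72,524,.013))
print("curl tube",w(352,417,.012),w(352,417,.006),"tail",w(292,455,.001))
g2=lambda x,y:(x/5+200-.4,y/5+180-.4)
def w2(x,y,z): return onz("top",*g2(x,y),z).round(4)
print("walls",w2(201,300,.05),w2(713,300,.05),"div",w2(374,300,.038),w2(544,300,.038))
print("walls",w2(198,500,.05),w2(712,500,.05),"div",w2(371,500,.038),w2(544,500,.038))
print("front inner edge top",w2(440,545,.06),"handle",w2(457,655,.042))
hsv=cv2.cvtColor(im,cv2.COLOR_BGR2HSV)
for nm,(x0,y0,x1,y1) in dict(tee=(408,225,440,262),sad=(378,290,400,314),curl=(414,280,440,302)).items():
    r=hsv[y0:y1,x0:x1]; bg=np.median(r.reshape(-1,3),0); 
    lab=cv2.cvtColor(im,cv2.COLOR_BGR2LAB)[y0:y1,x0:x1].astype(float); d=np.linalg.norm((lab-np.median(lab.reshape(-1,3),0))*[.7,1,1],axis=2)
    m=(d>22).astype(np.uint8); cs,_=cv2.findContours(m,0,2)
    c=np.vstack([k for k in cs if cv2.contourArea(k)>3]); R=cv2.minAreaRect(c);print(nm,(R[0][0]+x0,R[0][1]+y0),R[1:],onz("top",R[0][0]+x0,R[0][1]+y0,.01).round(4))
E
```

```text
tee barrel ends z.014 [ 0.5894 -0.2334  0.014 ] [ 0.5867 -0.2747  0.014 ] ctr [ 0.5879 -0.254   0.014 ] branch end [ 0.6264 -0.2564  0.014 ]
saddle [ 0.4748 -0.1803  0.01  ] corners [ 0.4908 -0.1728  0.013 ] [ 0.4851 -0.1936  0.013 ] [ 0.4578 -0.1848  0.013 ] [ 0.4628 -0.1666  0.013 ]
curl tube [ 0.5008 -0.2639  0.012 ] [ 0.5014 -0.2649  0.006 ] tail [ 0.4884 -0.2445  0.001 ]
walls [0.5941 0.1258 0.05  ] [ 0.5964 -0.0834  0.05  ] div [0.5971 0.0561 0.038 ] [ 0.5978 -0.014   0.038 ]
walls [0.5119 0.1241 0.05  ] [ 0.5143 -0.0837  0.05  ] div [0.5141 0.0552 0.038 ] [ 0.515  -0.0154  0.038 ]
front inner edge top [0.4939 0.025  0.06  ] handle [0.4512 0.0184 0.042 ]
tee (423.0, 242.5) ((25.0, 20.0), 90.0) [ 0.5994 -0.2547  0.01  ]
sad (388.05882358551025, 301.264705657959) ((9.45888900756836, 14.067066192626953), 14.03624439239502) [ 0.4748 -0.1803  0.01  ]
curl (425.20000171661377, 290.1000003814697) ((9.803060531616211, 16.760072708129883), 71.56504821777344) [ 0.4988 -0.2578  0.01  ]
```

```bash
python3 g.py .40 .12 .2 .67;python3 g.py .4744 -.181 .15 1.32
```

```text
t 15.55 pos [0.1973 0.4115 0.2073] phi 0.0228 xaxis [-0.0018 -0.003  -1.    ] q [ 0.96  0.24  1.73 -0.    1.18  0.93] F [-0.2 -0.1  0.4] open 0.0256
  -> inc [0.0194 0.4901 0.74  ] twist -0.6181  rows>= 5.68
t 15.55 pos [0.1973 0.4115 0.2073] phi 0.0228 xaxis [-0.0018 -0.003  -1.    ] q [ 0.96  0.24  1.73 -0.    1.18  0.93] F [-0.2 -0.1  0.4] open 0.0256
  -> inc [0.1463 0.6591 1.4962] twist -1.2388  rows>= 10.51
```

move_arm --pt "0 0.085 0.125 -0.12" --pt "0 0.17 0.25 -0.24" --pt "0 0.255 0.375 -0.36" --pt "0 0.34 0.5 -0.48" --pt "0 0.425 0.625 -0.6" --gripper 0.55 --squeeze 15

```text
time: 16.18
tool_pos: [0.374, 0.1616, 0.2083]
tool_rot: [-1.874, 1.57, -2.795]
contact_force: [1.7, 0.2, 0.7]
opening: 0.0411
```

```bash
python3 g.py .4744 -.181 .15 1.32
```

```text
t 16.18 pos [0.374  0.1616 0.2083] phi 0.6497 xaxis [-1.1e-03 -4.0e-04 -1.0e+00] q [ 0.22  0.14  1.85 -0.    1.15 -0.43] F [1.7 0.2 0.7] open 0.0411
  -> inc [ 0.1458 -0.3181  0.8338] twist -0.6401  rows>= 5.79
```

move_arm --pt "0 -0.055 0.145 -0.13" --pt "0 -0.11 0.29 -0.26" --pt "0 -0.165 0.435 -0.39" --pt "0.03 -0.22 0.58 -0.52" --pt "0.08 -0.275 0.72 -0.64"

```text
time: 16.8
tool_pos: [0.4564, -0.1256, 0.1794]
tool_rot: [-0.451, 1.57, -0.702]
contact_force: [1.6, -0.2, 0.0]
opening: 0.0411
```

```bash
python3 g.py .4744 -.181 .08 1.32
```

```text
t 16.80 pos [ 0.4564 -0.1256  0.1794] phi 1.3195 xaxis [ 3.e-04 -2.e-04 -1.e+00] q [-0.43  0.3   1.73 -0.    1.11 -1.75] F [ 1.6 -0.2  0. ] open 0.0411
  -> inc [ 0.2484 -0.1229  0.078 ] twist -0.0005  rows>= 1.84
```

move_arm --pt "0.05 -0.1 0.06 0" --pt "0.15 -0.123 0.078 0" --pt "0.25 -0.123 0.078 0" --pt "0.25 -0.123 0.078 0" --pt "0.25 -0.123 0.078 0"

```text
time: 17.42
tool_pos: [0.4748, -0.1783, 0.0808]
tool_rot: [-0.328, 1.57, -0.582]
contact_force: [0.1, -0.1, 0.4]
opening: 0.0413
```

```bash
python3 - <<'E'
from g import *
go(.4744,-.181,.004,1.32)
shot("scene","s13",(300,150,440,280),5)
shot("top","t13",(340,230,460,330),6)
E
```

```text
t 17.43 pos [ 0.4748 -0.1783  0.0808] phi 1.3168 xaxis [ 6.e-04 -4.e-04 -1.e+00] q [-0.51  0.48  1.76 -0.    0.9  -1.83] F [ 0.1 -0.1  0.4] open 0.0413
  -> inc [ 0.192  -0.0067  0.0005] twist -0.003  rows>= 1.23
```

View pics/s13.png

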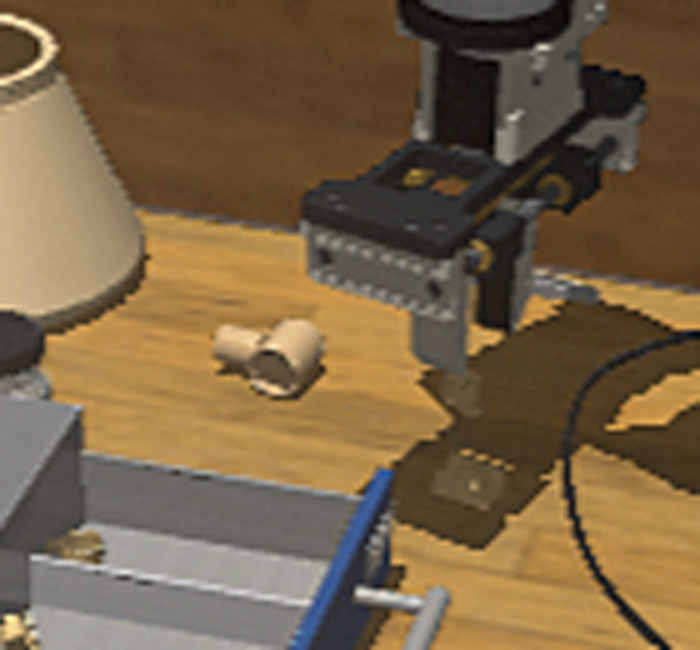

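View pics/t13.png

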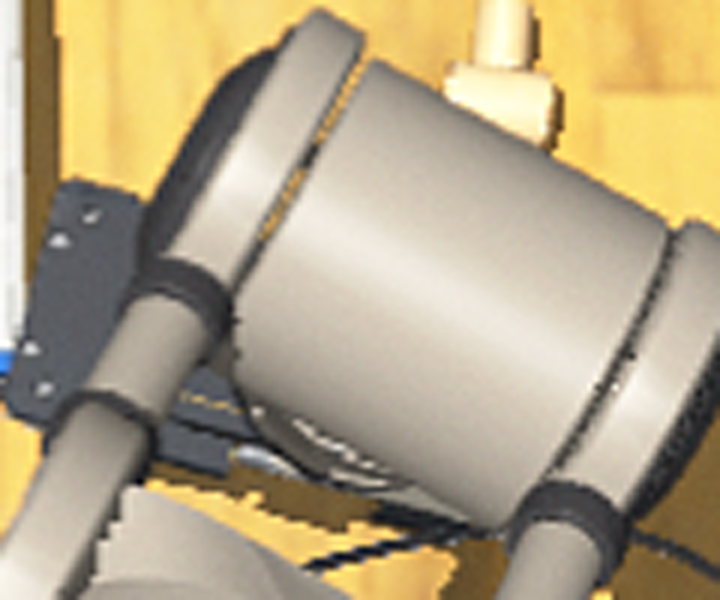

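move_arm --pt "0.06 -0.006 0 -0.003" --pt "0.12 -0.006 0 -0.003" --pt "0.17 -0.006 0 -0.003" --pt "0.184 -0.006 0 -0.003" --pt "0.184 -0.006 0 -0.003"

```text
time: 18.15
tool_pos: [0.4748, -0.1801, 0.0071]
tool_rot: [-0.214, 1.569, -0.464]
contact_force: [-0.4, 0.4, 0.6]
opening: 0.0412
```

```bash
python3 - <<'E'
from g import *
go(.4744,-.181,.006,1.32)
shot("scene","s14",(300,150,440,280),5)
E
```

```text
t 18.15 pos [ 0.4748 -0.1801  0.0071] phi 1.3211 xaxis [ 1.2e-03 -6.0e-04 -1.0e+00] q [-0.51  0.6   1.82  0.    0.72 -1.83] F [-0.4  0.4  0.6] open 0.0412
  -> inc [ 0.0028 -0.0025 -0.0005] twist 0.0011  rows>= 0.02
```

View pics/s14.png

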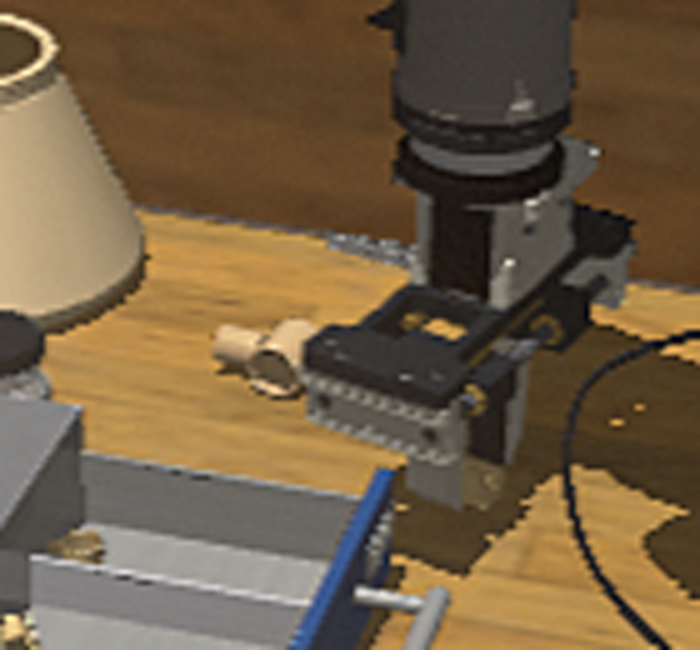

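Clear of the drawer. The saddle sits between the fingers, so I'll close.

move_arm --pt "0.002 -0.002 0 0" --pt "0.002 -0.002 0 0" --pt "0.002 -0.002 0 0" --pt "0.002 -0.002 0 0" --gripper 1

```text
time: 18.7
tool_pos: [0.4743, -0.1809, 0.0058]
tool_rot: [-0.274, 1.57, -0.524]
contact_force: [-0.4, 0.0, 4.0]
opening: 0.0188
```

move_arm --pt "-0.05 0 0 0" --pt "-0.12 0 0 0" --pt "-0.22 0 0 0" --pt "-0.25 0 0 0" --pt "-0.25 0 0 0"

```text
time: 19.32
tool_pos: [0.4742, -0.1807, 0.1056]
tool_rot: [-0.125, 1.57, -0.375]
contact_force: [0.3, 0.3, -0.8]
opening: 0.0186
```

```bash
python3 - <<'E'
from g import *
go(.545,.0203,.12,.019)
shot("scene","s15",(300,150,440,280),5)
E
```

```text
t 19.32 pos [ 0.4742 -0.1807  0.1056] phi 1.3208 xaxis [ 1.e-03 -4.e-04 -1.e+00] q [-0.52  0.44  1.74  0.    0.96 -1.84] F [ 0.3  0.3 -0.8] open 0.0186
  -> inc [-0.0359  0.5306  0.0471] twist 1.2432  rows>= 6.97
```

View pics/s15.png

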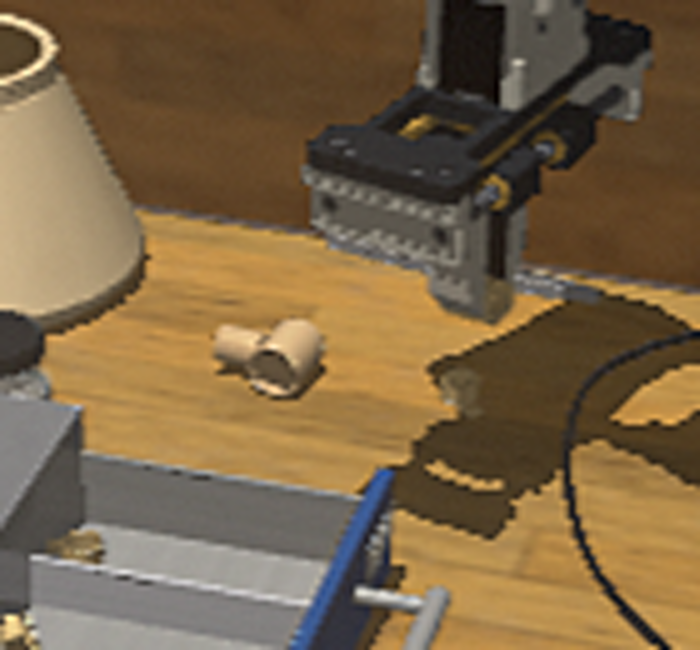

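move_arm --pt "-0.036 0.08 0.01 0.15" --pt "-0.036 0.18 0.02 0.32" --pt "-0.036 0.28 0.03 0.49" --pt "-0.036 0.4 0.04 0.66" --pt "-0.036 0.53 0.047 0.82"

```text
time: 20.0
tool_pos: [0.5443, 0.0214, 0.1179]
tool_rot: [-2.127, 1.568, 3.041]
contact_force: [0.6, -0.3, 0.1]
opening: 0.019
```

```bash
python3 g.py .545 .0203 .09 .019
```

```text
t 20.00 pos [0.5443 0.0214 0.1179] phi 0.4557 xaxis [-3.e-03  3.e-04 -1.e+00] q [-0.1   0.49  1.62 -0.    1.04 -0.56] F [ 0.6 -0.3  0.1] open 0.0190
  -> inc [0.0699 0.0006 0.0033] twist 0.417  rows>= 2.34
```

move_arm --pt "0 0 0 0.14" --pt "0.02 0 0 0.28" --pt "0.07 0 0 0.417" --pt "0.12 0 0.001 0.417" --pt "0.12 0 0.001 0.417"

```text
time: 20.62
tool_pos: [0.5429, 0.0199, 0.069]
tool_rot: [-1.717, 1.564, 3.021]
contact_force: [-0.1, 0.4, 0.4]
opening: 0.0182
```

```bash
python3 - <<'E'
from g import *
go(.545,.0203,.0195,.019)
shot("scene","s16",(230,190,390,320),5)
E
```

```text
t 20.62 pos [0.5429 0.0199 0.069 ] phi 0.0255 xaxis [-6.3e-03  8.0e-04 -1.0e+00] q [-0.1   0.55  1.67  0.    0.93 -0.13] F [-0.1  0.4  0.4] open 0.0182
  -> inc [ 0.1236  0.0062 -0.0007] twist 0.0062  rows>= 0.79
```

View pics/s16.png

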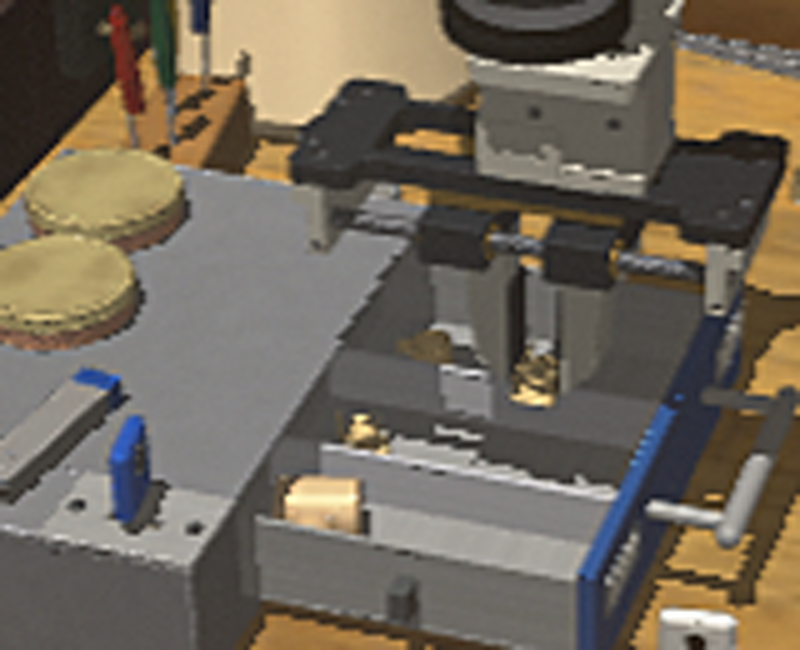

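move_arm --pt "0.05 0.001 0 0" --pt "0.1 0.001 0 0" --pt "0.121 0.001 0 0" --pt "0.121 0.001 0 0"

```text
time: 21.18
tool_pos: [0.5453, 0.0198, 0.0235]
tool_rot: [-1.908, 1.57, 2.83]
contact_force: [1.0, 0.6, -0.4]
opening: 0.019
```

```bash
python3 - <<'E'
from g import *
go(.545,.0203,.0195,.019)
E
```

```text
t 21.18 pos [0.5453 0.0198 0.0235] phi 0.0255 xaxis [-4.e-04  1.e-04 -1.e+00] q [-0.1   0.62  1.7   0.    0.82 -0.13] F [ 1.   0.6 -0.4] open 0.0190
  -> inc [ 0.0099 -0.0007 -0.0013] twist 0.0062  rows>= 0.06
```

move_arm --pt "0.005 0 0 0" --pt "0.009 0 0 0" --pt "0.009 0 0 0"

```text
time: 21.55
tool_pos: [0.5455, 0.0198, 0.0201]
tool_rot: [1.691, 1.57, 0.145]
contact_force: [-0.3, 0.6, -0.5]
opening: 0.0188
```

move_arm --pt "0 0 0 0" --pt "0 0 0 0" --pt "0 0 0 0" --pt "-0.05 0 0 0" --pt "-0.15 0 0 0" --gripper 0.6

```text
time: 22.18
tool_pos: [0.5441, 0.0199, 0.0791]
tool_rot: [-1.72, 1.567, 3.018]
contact_force: [0.1, 0.1, 0.6]
opening: 0.0367
```

move_arm --pt "-0.1 0 0 0" --pt "-0.2 0 0 0" --pt "-0.2 0 0 0"

```text
time: 22.55
tool_pos: [0.5472, 0.0196, 0.1632]
tool_rot: [1.451, 1.564, -0.094]
contact_force: [-0.9, 1.1, -0.3]
opening: 0.0365
```

```bash
python3 - <<'E'
from g import *
go(.501,-.2645,.12,.785)
shot("scene","s17",(230,170,400,310),4.5)
E
```

```text
t 22.55 pos [0.5472 0.0196 0.1632] phi 0.0256 xaxis [ 6.9e-03 -7.0e-04 -1.0e+00] q [-0.1   0.44  1.56  0.    1.13 -0.13] F [-0.9  1.1 -0.3] open 0.0365
  -> inc [ 0.1076 -0.1343  0.7069] twist -0.7252  rows>= 4.66
```

View pics/s17.png

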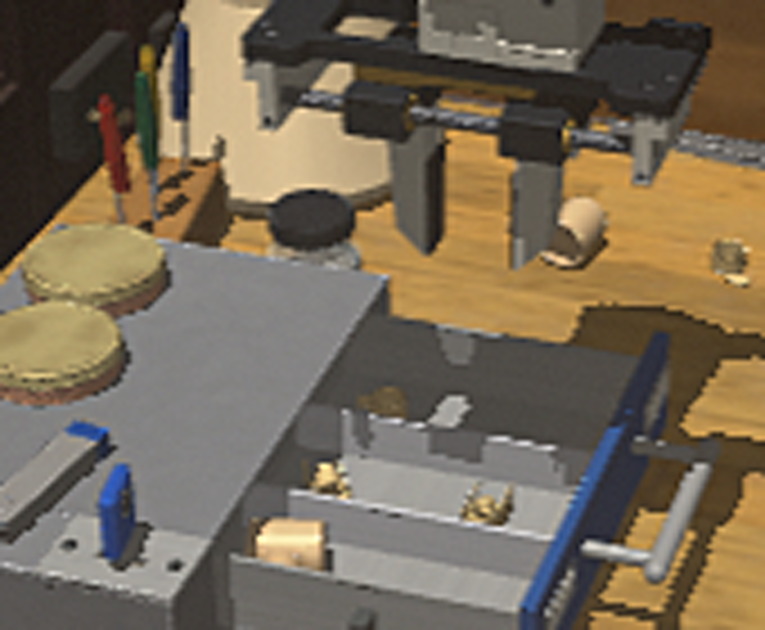

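```bash
python3 g.py .5004 -.2645 .12 .54
```

```text
t 22.60 pos [0.5459 0.0197 0.1611] phi 0.0255 xaxis [ 3.e-03 -2.e-04 -1.e+00] q [-0.1   0.44  1.57  0.    1.13 -0.13] F [-0.  -0.5 -0.2] open 0.0362
  -> inc [ 0.1025 -0.1322  0.7074] twist -0.4913  rows>= 4.65
```

move_arm --pt "0 -0.026 0.145 -0.1" --pt "0 -0.053 0.29 -0.2" --pt "0.02 -0.08 0.435 -0.3" --pt "0.06 -0.106 0.58 -0.4" --pt "0.1 -0.132 0.7074 -0.4913"

```text
time: 23.22
tool_pos: [0.4984, -0.266, 0.1178]
tool_rot: [-2.782, 1.568, 2.473]
contact_force: [0.3, 0.2, 0.7]
opening: 0.037
```

move_arm --pt "0.05 0 0 0" --pt "0.1 0 0 0" --pt "0.1 0 0 0" --pt "0.1 0 0 0"

```text
time: 23.72
tool_pos: [0.4998, -0.2643, 0.0797]
tool_rot: [-2.873, 1.57, 2.38]
contact_force: [-0.2, 0.9, 0.5]
opening: 0.0365
```

```bash
python3 - <<'E'
from g import *
go(.5004,-.2645,.005,.54)
shot("scene","s18",(300,150,440,280),5)
E
```

```text
t 23.73 pos [ 0.4998 -0.2643  0.0797] phi 0.5402 xaxis [-4.e-04  4.e-04 -1.e+00] q [-0.62  0.57  1.6   0.    0.97 -1.16] F [-0.2  0.9  0.5] open 0.0365
  -> inc [0.1868 0.0011 0.0014] twist 0.0002  rows>= 1.2
```

View pics/s18.png

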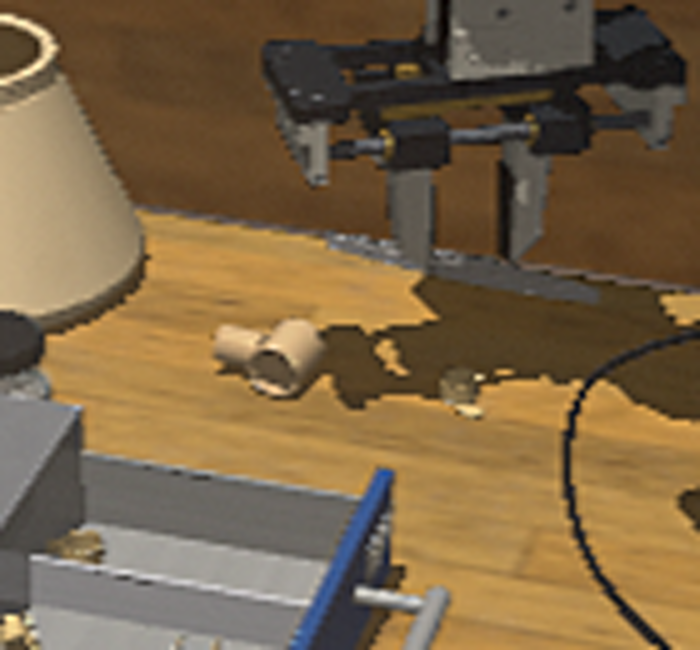

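move_arm --pt "0.06 0.001 0.001 0" --pt "0.12 0.001 0.001 0" --pt "0.17 0.001 0.001 0" --pt "0.187 0.001 0.001 0" --pt "0.187 0.001 0.001 0"

```text
time: 24.4
tool_pos: [0.5006, -0.2646, 0.0055]
tool_rot: [0.58, 1.57, -0.451]
contact_force: [0.3, -0.4, 1.0]
opening: 0.0365
```

```bash
python3 - <<'E'
from g import *
go(.5004,-.2645,.005,.54)
shot("scene","s19",(300,150,440,280),5)
E
```

```text
t 24.40 pos [ 0.5006 -0.2646  0.0055] phi 0.5402 xaxis [ 4.e-04 -2.e-04 -1.e+00] q [-0.62  0.68  1.65  0.    0.81 -1.16] F [ 0.3 -0.4  1. ] open 0.0365
  -> inc [ 0.0012 -0.0003 -0.0005] twist 0.0002  rows>= 0.01
```

View pics/s19.png

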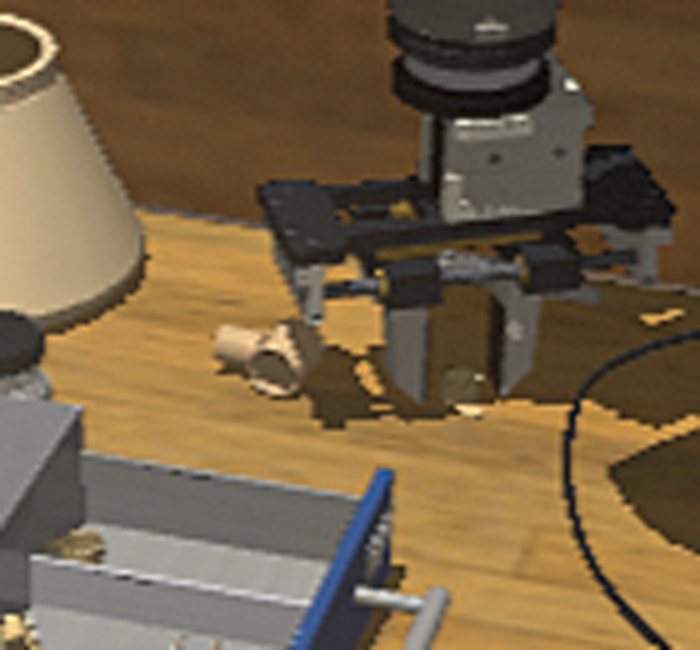

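The curl is centred between the fingers.

move_arm --pt "0.001 0 0 0" --pt "0.001 0 0 0" --pt "0.001 0 0 0" --pt "0.001 0 0 0" --gripper 1 --squeeze 12

```text
time: 24.95
tool_pos: [0.5006, -0.2648, 0.0051]
tool_rot: [0.499, 1.57, -0.532]
contact_force: [-0.3, 0.3, 3.7]
opening: 0.0184
```

move_arm --pt "-0.05 0 0 0" --pt "-0.12 0 0 0" --pt "-0.22 0 0 0" --pt "-0.28 0 0 0" --pt "-0.28 0 0 0"

```text
time: 25.58
tool_pos: [0.5012, -0.2652, 0.1183]
tool_rot: [0.426, 1.567, -0.605]
contact_force: [0.1, -0.4, -0.8]
opening: 0.018
```

```bash
python3 - <<'E'
from g import *
go(.545,-.0498,.12,.019)
shot("scene","s20",(300,150,440,280),5)
E
```

```text
t 25.57 pos [ 0.5012 -0.2652  0.1183] phi 0.5400 xaxis [ 0.0032 -0.0022 -1.    ] q [-0.62  0.52  1.56  0.    1.06 -1.16] F [ 0.1 -0.4 -0.8] open 0.0180
  -> inc [-0.005   0.3708 -0.4056] twist 0.4975  rows>= 3.52
```

View pics/s20.png

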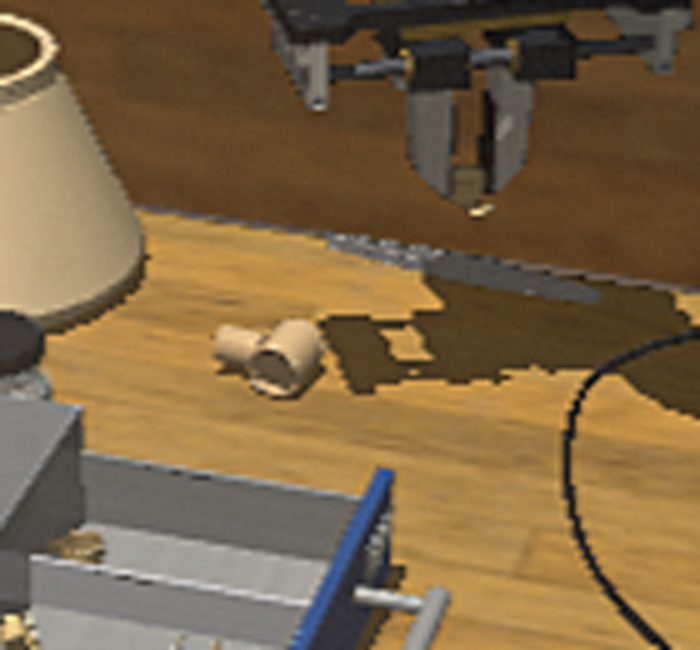

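move_arm --pt "0 0.09 -0.1 0.12" --pt "0 0.18 -0.2 0.25" --pt "0 0.27 -0.3 0.38" --pt "0 0.36 -0.4 0.4975" --pt "0 0.366 -0.402 0.4975"

```text
time: 26.25
tool_pos: [0.5425, -0.0478, 0.1149]
tool_rot: [-2.022, 1.567, 2.713]
contact_force: [0.7, -0.4, -1.0]
opening: 0.0179
```

```bash
python3 g.py .545 -.053 .06 .019
```

```text
t 26.25 pos [ 0.5425 -0.0478  0.1149] phi 0.0228 xaxis [-0.0031  0.0014 -1.    ] q [-0.23  0.49  1.62  0.    1.03 -0.25] F [ 0.7 -0.4 -1. ] open 0.0179
  -> inc [0.1372 0.0065 0.0132] twist 0.0036  rows>= 0.88
```

move_arm --pt "0.04 0.003 0.01 0" --pt "0.09 0.003 0.012 0.003" --pt "0.137 0.003 0.012 0.003" --pt "0.137 0.003 0.012 0.003" --pt "0.137 0.003 0.012 0.003"

```text
time: 26.88
tool_pos: [0.5444, -0.0573, 0.0616]
tool_rot: [-1.804, 1.57, 2.923]
contact_force: [0.8, -0.9, -0.2]
opening: 0.0179
```

```bash
python3 - <<'E'
from g import *
go(.545,-.053,.0185,.019)
shot("scene","s21",(230,190,390,320),5)
E
```

```text
t 26.88 pos [ 0.5444 -0.0573  0.0616] phi 0.0147 xaxis [-4.e-04  1.e-04 -1.e+00] q [-0.24  0.57  1.67 -0.    0.91 -0.26] F [ 0.8 -0.9 -0.2] open 0.0179
  -> inc [ 0.1078  0.0017 -0.0106] twist -0.0041  rows>= 0.69
```

View pics/s21.png

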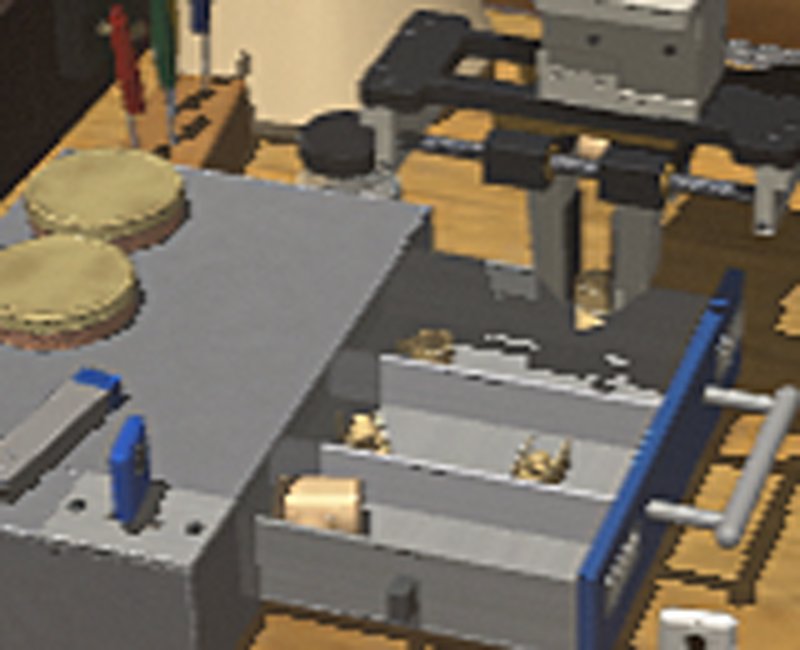

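move_arm --pt "0.04 0 -0.008 0" --pt "0.08 0 -0.008 0" --pt "0.1 0 -0.008 0" --pt "0.106 0 -0.008 0" --pt "0.106 0 -0.008 0"

```text
time: 27.55
tool_pos: [0.5445, -0.053, 0.0194]
tool_rot: [-2.799, 1.571, 1.929]
contact_force: [0.5, -0.5, 0.1]
opening: 0.0185
```

```bash
python3 g.py .545 -.053 .0185 .019
```

```text
t 27.55 pos [ 0.5445 -0.053   0.0194] phi 0.0159 xaxis [-0.e+00  1.e-04 -1.e+00] q [-0.24  0.63  1.7   0.    0.81 -0.25] F [ 0.5 -0.5  0.1] open 0.0185
  -> inc [0.0022 0.0012 0.0001] twist -0.003  rows>= 0.02
```

move_arm --pt "0.001 0 0 0" --pt "0.001 0 0 0" --pt "0.001 0 0 0" --pt "-0.05 0 0 0" --pt "-0.15 0 0 0" --gripper 0.6

```text
time: 28.18
tool_pos: [0.5433, -0.0528, 0.0789]
tool_rot: [-1.85, 1.567, 2.878]
contact_force: [0.5, -0.9, 0.6]
opening: 0.0365
```

move_arm --pt "-0.1 0 0 0" --pt "-0.15 0 0 0" --pt "-0.15 0 0 0"

```text
time: 28.55
tool_pos: [0.5454, -0.0532, 0.1411]
tool_rot: [1.346, 1.567, -0.209]
contact_force: [-0.5, -0.4, -0.9]
opening: 0.0371
```

```bash
python3 - <<'E'
from g import *
go(.5875,-.2546,.12,1.49)
print(tri(np.array([356.8,220.9]),np.array([423.1,247.6])))
im=shot("scene","s22",(230,170,400,310),4.5)
r=cv2.imread("pics/raw_s22.png");cv2.imwrite("pics/s22b.png",cv2.resize(r[205:240,335:375],None,fx=16,fy=16,interpolation=cv2.INTER_CUBIC))
E
```

```text
t 28.55 pos [ 0.5454 -0.0532  0.1411] phi 0.0158 xaxis [ 3.8e-03 -8.0e-04 -1.0e+00] q [-0.24  0.46  1.59  0.    1.09 -0.25] F [-0.5 -0.4 -0.9] open 0.0371
  -> inc [0.0534 0.0971 0.5051] twist -1.4077  rows>= 7.89
(array([ 0.58768353, -0.25404803,  0.01432813]), array([-0.0316496 , -0.00514346]), array([0.00808862, 0.03777596]))
```

View pics/s22.png

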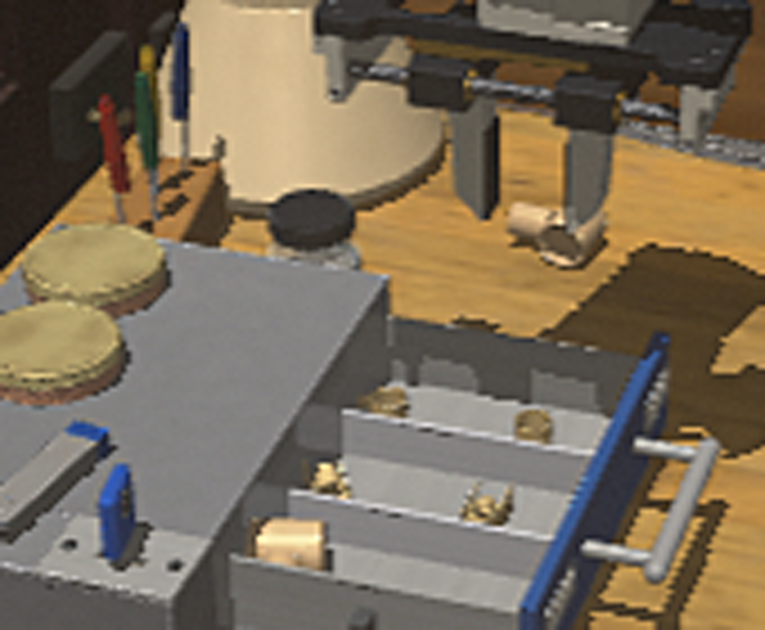

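View pics/s22b.png

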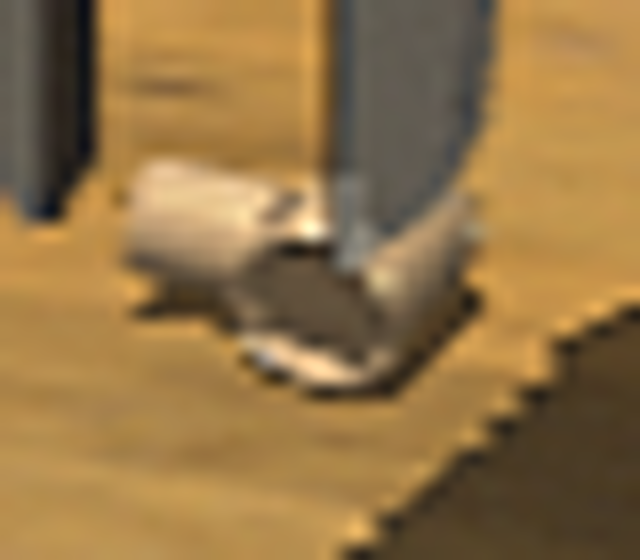

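move_arm --pt "0 0.02 0.1 -0.17" --pt "0 0.04 0.2 -0.34" --pt "0 0.06 0.3 -0.51" --pt "0 0.08 0.4 -0.68" --pt "0 0.097 0.505 -0.85" --gripper 0.22 --squeeze 20

```text
time: 29.22
tool_pos: [0.5859, -0.2551, 0.1373]
tool_rot: [-3.084, 1.568, 2.54]
contact_force: [0.7, -0.2, 0.3]
opening: 0.0715
```

```bash
python3 g.py .5875 -.2546 .08 1.49
```

```text
t 29.23 pos [ 0.5859 -0.2551  0.1373] phi 0.9119 xaxis [-0.0026  0.0018 -1.    ] q [-0.53  0.63  1.31  0.    1.21 -1.44] F [ 0.7 -0.2  0.3] open 0.0715
  -> inc [0.1433 0.0035 0.0027] twist -0.552  rows>= 3.1
```

move_arm --pt "0.03 0 0 -0.17" --pt "0.06 0 0 -0.34" --pt "0.1 0 0 -0.5" --pt "0.14 0 0 -0.552" --pt "0.14 0 0 -0.552"

```text
time: 29.85
tool_pos: [0.5849, -0.2535, 0.0804]
tool_rot: [2.685, 1.565, 2.597]
contact_force: [0.7, 0.8, 0.3]
opening: 0.0718
```

```bash
python3 - <<'E'
from g import *
go(.5875,-.2546,.005,1.49)
shot("scene","s23",(300,150,440,280),5)
E
```

```text
t 29.85 pos [ 0.5849 -0.2535  0.0804] phi 1.4833 xaxis [-0.0049  0.003  -1.    ] q [-0.53  0.68  1.37  0.    1.1  -2.01] F [0.7 0.8 0.3] open 0.0718
  -> inc [ 0.1884 -0.0027  0.0078] twist -0.0064  rows>= 1.21
```

View pics/s23.png

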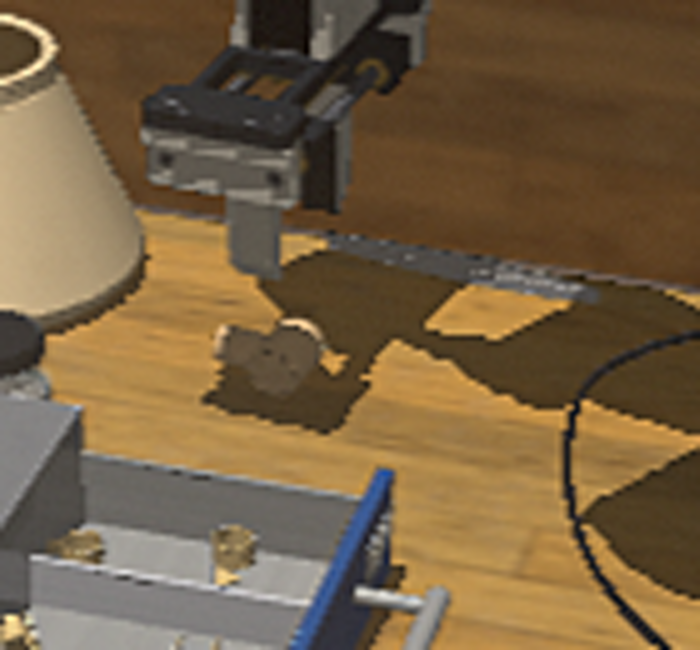

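move_arm --pt "0.05 -0.002 0.002 -0.006" --pt "0.1 -0.002 0.002 -0.006" --pt "0.1 -0.002 0.002 -0.006" --pt "0.1 -0.002 0.002 -0.006"

```text
time: 30.4
tool_pos: [0.5877, -0.2555, 0.0444]
tool_rot: [-0.379, 1.569, -0.46]
contact_force: [0.3, 0.3, -0.2]
opening: 0.0715
```

```bash
python3 g.py .5875 -.2546 .005 1.49
```

```text
t 30.40 pos [ 0.5877 -0.2555  0.0444] phi 1.4898 xaxis [ 1.2e-03 -6.0e-04 -1.0e+00] q [-0.53  0.73  1.39  0.    1.02 -2.02] F [ 0.3  0.3 -0.2] open 0.0715
  -> inc [ 0.0985  0.0022 -0.0008] twist -0.0002  rows>= 0.63
```

move_arm --pt "0.04 0.002 0 0" --pt "0.08 0.002 0 0" --pt "0.097 0.002 0 0" --pt "0.097 0.002 0 0" --pt "0.097 0.002 0 0"

```text
time: 31.02
tool_pos: [0.5875, -0.2546, 0.0049]
tool_rot: [-0.312, 1.57, -0.392]
contact_force: [-0.1, 0.5, -0.2]
opening: 0.0714
```

```bash
python3 - <<'E'
from g import *
go(.5875,-.2546,.005,1.49)
shot("scene","s24",(300,150,440,280),5)
E
```

```text
t 31.02 pos [ 0.5875 -0.2546  0.0049] phi 1.4902 xaxis [ 6.e-04 -3.e-04 -1.e+00] q [-0.53  0.78  1.42  0.    0.94 -2.02] F [-0.1  0.5 -0.2] open 0.0714
  -> inc [-0.0002 -0.     -0.    ] twist 0.0002  rows>= 0.0
```

View pics/s24.png

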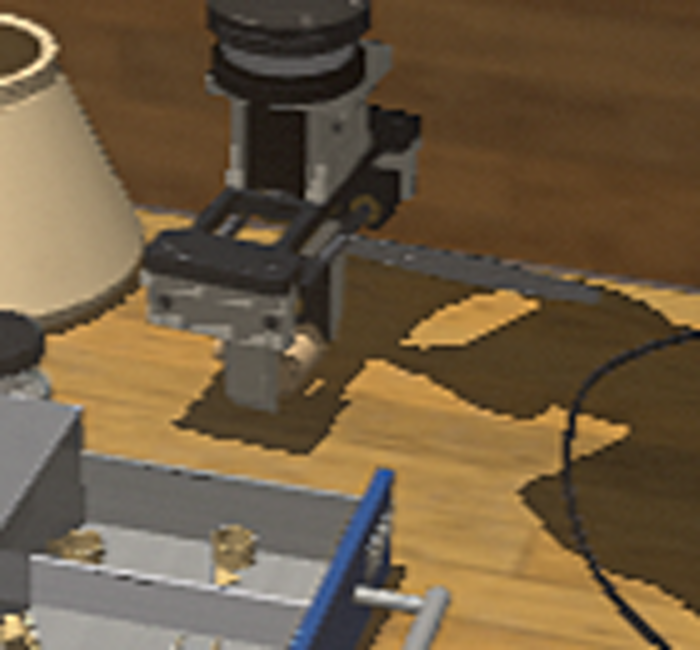

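move_arm --pt "0 0 0 0" --pt "0 0 0 0" --pt "0 0 0 0" --pt "0 0 0 0" --pt "0 0 0 0" --gripper 1

```text
time: 31.7
tool_pos: [0.5872, -0.2544, 0.0047]
tool_rot: [1.296, 1.571, 1.215]
contact_force: [0.5, 0.2, 0.1]
opening: 0.0338
```

move_arm --pt "-0.05 0 0 0" --pt "-0.12 0 0 0" --pt "-0.22 0 0 0" --pt "-0.3 0 0 0" --pt "-0.3 0 0 0"

```text
time: 32.33
tool_pos: [0.5886, -0.2552, 0.1275]
tool_rot: [-0.432, 1.565, -0.512]
contact_force: [-0.5, 0.0, -0.8]
opening: 0.0341
```

```bash
python3 - <<'E'
from g import *
go(.543,.09,.13,.019)
go(.543,.09,.13,1.6)
shot("scene","s25",(300,110,440,260),4.5)
E
```

```text
t 32.33 pos [ 0.5886 -0.2552  0.1275] phi 1.4903 xaxis [ 0.005  -0.0028 -1.    ] q [-0.53  0.64  1.32  0.    1.18 -2.02] F [-0.5  0.  -0.8] open 0.0341
  -> inc [-0.0092  0.851  -0.1831] twist 1.405  rows>= 7.88
t 32.33 pos [ 0.5886 -0.2552  0.1275] phi 1.4903 xaxis [ 0.005  -0.0028 -1.    ] q [-0.53  0.64  1.32  0.    1.18 -2.02] F [-0.5  0.  -0.8] open 0.0341
  -> inc [-0.0092  0.851  -0.1831] twist -0.1048  rows>= 5.57
```

View pics/s25.png

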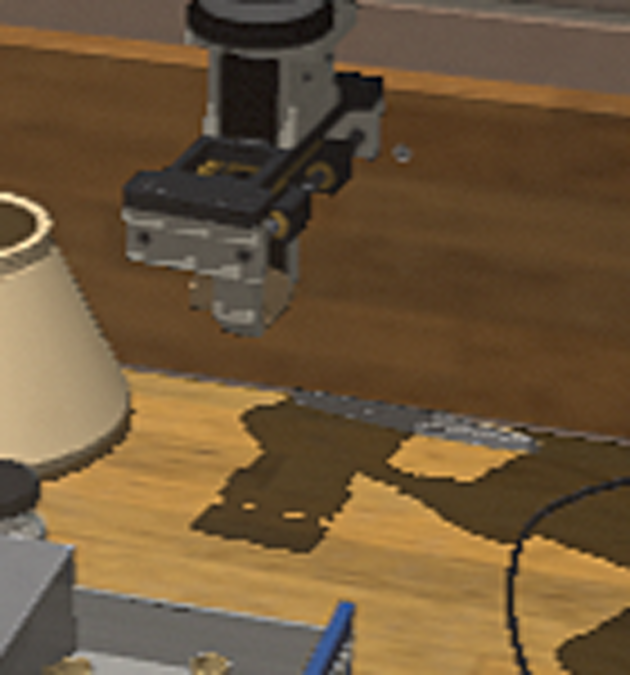

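```bash
python3 - <<'E'
from g import *
go(.543,.1013,.13,.019)
g2=lambda x,y:(x/5+200-.4,y/5+180-.4)
for q in((290,297),(340,285),(305,295)): print(onz("top",*g2(*q),.02).round(4),onz("top",*g2(*q),.035).round(4))
E
```

```text
t 32.38 pos [ 0.5875 -0.2546  0.1253] phi 1.4903 xaxis [ 1.6e-03 -9.0e-04 -1.0e+00] q [-0.53  0.64  1.32  0.    1.18 -2.02] F [ 0.5 -0.3 -0.7] open 0.0343
  -> inc [-0.0126  0.8779 -0.1825] twist 1.405  rows>= 7.88
[0.6013 0.0932 0.02  ] [0.5985 0.0913 0.035 ]
[0.6066 0.0723 0.02  ] [0.6038 0.0707 0.035 ]
[0.6022 0.0869 0.02  ] [0.5994 0.0851 0.035 ]
```

move_arm --pt "-0.01 0.11 -0.023 0.17" --pt "-0.01 0.22 -0.046 0.34" --pt "-0.01 0.33 -0.069 0.51" --pt "-0.01 0.44 -0.092 0.68" --pt "-0.01 0.55 -0.115 0.85"

```text
time: 33.0
tool_pos: [0.5577, -0.0299, 0.1268]
tool_rot: [-2.394, 1.568, 2.912]
contact_force: [-0.4, 0.5, -0.9]
opening: 0.034
```

```bash
python3 g.py .543 .1013 .12 .019
```

```text
t 33.00 pos [ 0.5577 -0.0299  0.1268] phi 0.5941 xaxis [-3.2e-03  7.0e-04 -1.0e+00] q [-0.19  0.5   1.57  0.    1.08 -0.78] F [-0.4  0.5 -0.9] open 0.0340
  -> inc [ 0.0173  0.1531 -0.2923] twist 0.5492  rows>= 3.08
```

move_arm --pt "0 0.04 -0.08 0.15" --pt "0 0.09 -0.17 0.3" --pt "0 0.13 -0.25 0.45" --pt "0.01 0.152 -0.292 0.549" --pt "0.01 0.152 -0.292 0.549"

```text
time: 33.62
tool_pos: [0.5419, 0.1003, 0.1228]
tool_rot: [-1.583, 1.567, -3.125]
contact_force: [0.2, -0.4, -0.2]
opening: 0.0335
```

```bash
python3 - <<'E'
from g import *
go(.543,.1013,.065,.019)
shot("scene","s26",(220,170,380,320),4.5)
E
```

```text
t 33.62 pos [0.5419 0.1003 0.1228] phi 0.0286 xaxis [-3.6e-03 -1.0e-04 -1.0e+00] q [0.04 0.49 1.59 0.   1.06 0.02] F [ 0.2 -0.4 -0.2] open 0.0335
  -> inc [ 0.1446  0.0033 -0.0023] twist 0.0091  rows>= 0.93
```

View pics/s26.png

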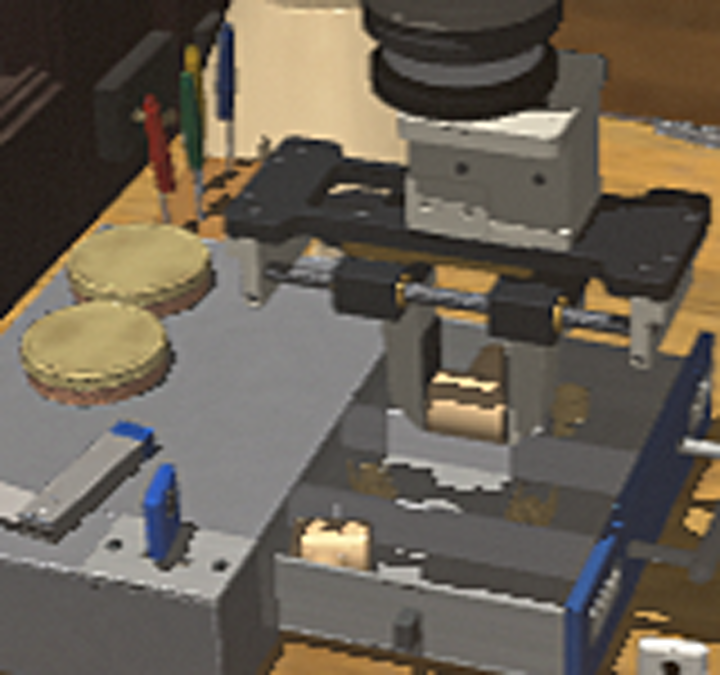

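move_arm --pt "0.05 0.001 -0.002 0.008" --pt "0.1 0.001 -0.002 0.008" --pt "0.14 0.001 -0.002 0.008" --pt "0.14 0.001 -0.002 0.008" --pt "0.14 0.001 -0.002 0.008"

```text
time: 34.3
tool_pos: [0.5441, 0.0998, 0.0691]
tool_rot: [1.651, 1.57, 0.097]
contact_force: [-0.2, -0.5, -1.1]
opening: 0.0339
```

```bash
python3 - <<'E'
from g import *
go(.543,.1013,.0185,.019)
shot("scene","s27",(220,170,380,320),4.5)
E
```

```text
t 34.30 pos [0.5441 0.0998 0.0691] phi 0.0169 xaxis [ 8.e-04  1.e-04 -1.e+00] q [0.04 0.56 1.65 0.   0.93 0.03] F [-0.2 -0.5 -1.1] open 0.0339
  -> inc [ 0.1265 -0.0028 -0.0038] twist -0.002  rows>= 0.81
```

View pics/s27.png

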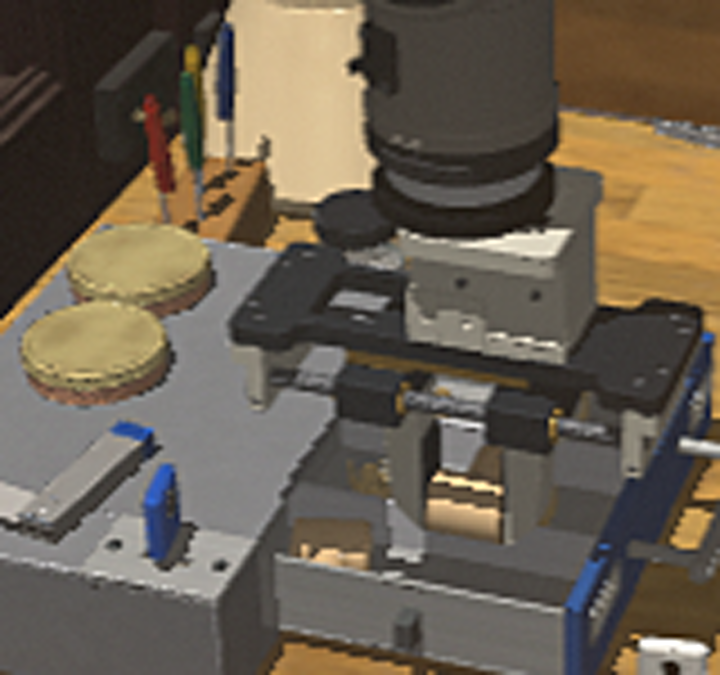

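move_arm --pt "0.04 -0.002 -0.004 0" --pt "0.08 -0.002 -0.004 0" --pt "0.11 -0.002 -0.004 0" --pt "0.122 -0.002 -0.004 0" --pt "0.124 -0.002 -0.004 0"

```text
time: 34.98
tool_pos: [0.5427, 0.1017, 0.0186]
tool_rot: [-1.681, 1.57, 3.048]
contact_force: [0.4, -0.3, -0.4]
opening: 0.0339
```

```bash
python3 g.py .543 .1013 .0185 .019
```

```text
t 34.98 pos [0.5427 0.1017 0.0186] phi 0.0168 xaxis [-6.e-04  1.e-04 -1.e+00] q [0.05 0.64 1.68 0.   0.82 0.03] F [ 0.4 -0.3 -0.4] open 0.0339
  -> inc [0.0004 0.0006 0.001 ] twist -0.0021  rows>= 0.01
```

move_arm --pt "0.001 0 0 0" --pt "0.001 0 0 0" --pt "0.001 0 0 0" --pt "-0.05 0 0 0" --pt "-0.12 0 0 0" --gripper 0.5

```text
time: 35.6
tool_pos: [0.5423, 0.1017, 0.0672]
tool_rot: [-1.59, 1.569, 3.139]
contact_force: [-0.1, -0.3, 0.2]
opening: 0.0465
```

move_arm --pt "-0.1 0 0 0" --pt "-0.2 0 0 0" --pt "-0.3 0 0 0" --pt "-0.3 0 0 0"

```text
time: 36.1
tool_pos: [0.5446, 0.1018, 0.1907]
tool_rot: [1.611, 1.563, 0.057]
contact_force: [-0.1, -0.0, -0.8]
opening: 0.0457
```

```bash
python3 - <<'E'
from g import *
go(.22,.38,.2,.019)
shot("scene","s28",(180,190,400,330),3.6)
E
```

```text
t 36.10 pos [0.5446 0.1018 0.1907] phi 0.0170 xaxis [ 7.4e-03  4.0e-04 -1.0e+00] q [0.05 0.42 1.51 0.   1.21 0.03] F [-0.1 -0.  -0.8] open 0.0457
  -> inc [-0.0291 -0.7995 -0.7091] twist -0.002  rows>= 6.84
```

View pics/s28.png

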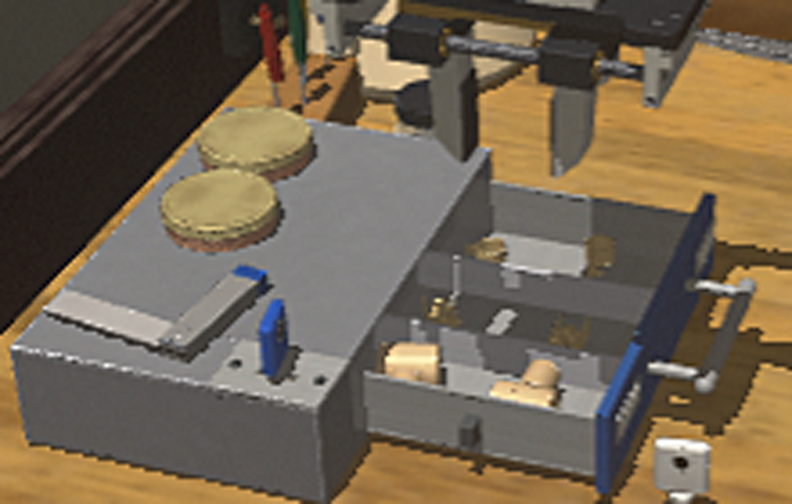

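move_arm --pt "0 -0.117 -0.103 0" --pt "0 -0.234 -0.206 0" --pt "0 -0.351 -0.309 0" --pt "0 -0.468 -0.412 0" --pt "0 -0.585 -0.515 0"

```text
time: 36.78
tool_pos: [0.3031, 0.3042, 0.1859]
tool_rot: [-1.053, 1.569, -2.608]
contact_force: [1.1, 0.6, -0.2]
opening: 0.0459
```

move_arm --pt "0 -0.117 -0.103 0" --pt "0 -0.215 -0.194 0" --pt "0 -0.215 -0.25 0"

```text
time: 37.15
tool_pos: [0.2144, 0.4028, 0.1858]
tool_rot: [-0.817, 1.568, -2.367]
contact_force: [0.9, 0.2, -0.3]
opening: 0.046
```

```bash
python3 - <<'E'
from g import *
go(.45,.018,.1,.019)
im=shot("top","t29")
c=lambda x0,y0,x1,y1,k,o:cv2.imwrite(f"pics/{o}.png",cv2.resize(im[y0:y1,x0:x1],None,fx=k,fy=k,interpolation=cv2.INTER_CUBIC))
c(200,180,360,320,5,"t29a")
E
```

```text
t 37.15 pos [0.2144 0.4028 0.1858] phi 0.0208 xaxis [-0.0022 -0.0022 -1.    ] q [0.91 0.26 1.76 0.   1.12 0.89] F [ 0.9  0.2 -0.3] open 0.0460
  -> inc [0.2154 0.5694 0.9735] twist 0.0017  rows>= 7.35
```

View pics/t29a.png

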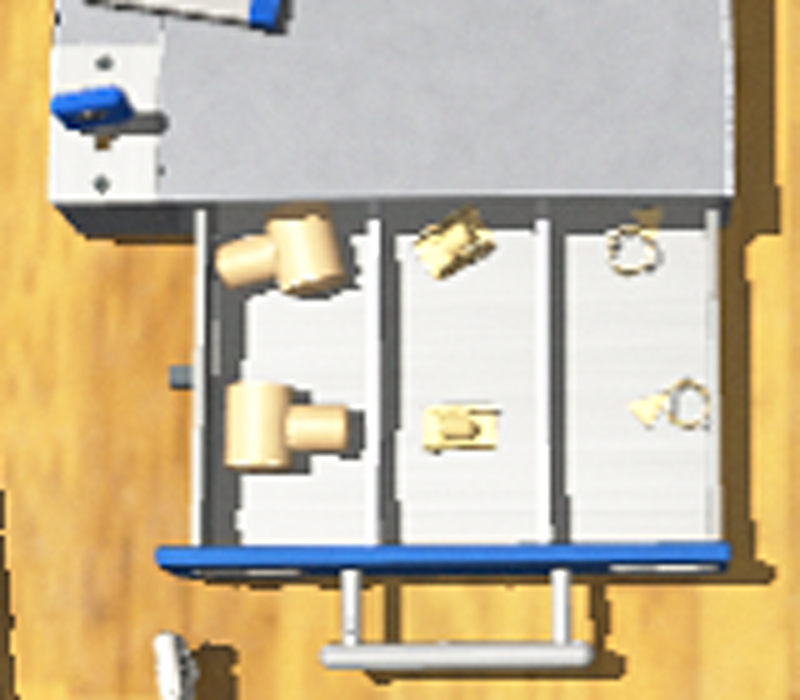

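View pics/t29.png

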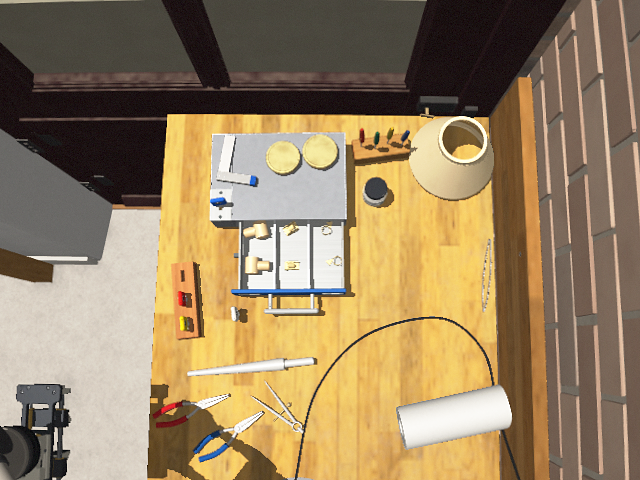

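move_arm --pt "0 0.08 0.13 0" --pt "0 0.16 0.27 0" --pt "0 0.24 0.41 0" --pt "0 0.32 0.55 0" --pt "0 0.4 0.68 0" --gripper 0.72 --squeeze 12

```text
time: 37.83
tool_pos: [0.3798, 0.1344, 0.1862]
tool_rot: [-1.492, 1.569, -3.046]
contact_force: [0.8, 1.4, 0.9]
opening: 0.0258
```

```bash
python3 g.py .4494 .018 .1 .019
```

```text
t 37.83 pos [0.3798 0.1344 0.1862] phi 0.0163 xaxis [-1.7e-03 -2.0e-04 -1.0e+00] q [0.15 0.16 1.89 0.   1.09 0.13] F [0.8 1.4 0.9] open 0.0258
  -> inc [0.2152 0.1697 0.2937] twist -0.0026  rows>= 2.57
```

move_arm --pt "0 0.08 0.14 0" --pt "0.05 0.168 0.29 0" --pt "0.15 0.168 0.292 -0.003" --pt "0.2 0.168 0.292 -0.003" --pt "0.2 0.168 0.292 -0.003"

```text
time: 38.45
tool_pos: [0.447, 0.0207, 0.105]
tool_rot: [-1.72, 1.565, 3.012]
contact_force: [-0.5, 0.5, 0.6]
opening: 0.0259
```

```bash
python3 - <<'E'
from g import *
go(.4494,.018,.0255,.019)
shot("scene","s30",(240,200,400,330),5)
E
```

```text
t 38.45 pos [0.447  0.0207 0.105 ] phi 0.0188 xaxis [-5.7e-03  8.0e-04 -1.0e+00] q [-0.13  0.36  1.89  0.    0.9  -0.14] F [-0.5  0.5  0.6] open 0.0259
  -> inc [0.1986 0.007  0.007 ] twist -0.0002  rows>= 1.27
```

View pics/s30.png

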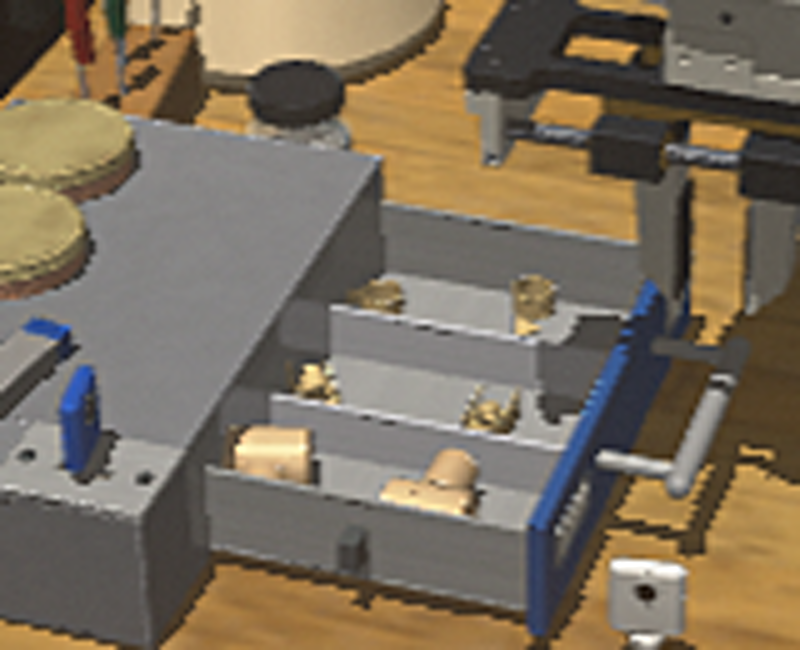

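move_arm --pt "0.05 0.002 0.004 0" --pt "0.1 0.002 0.004 0" --pt "0.1 0.002 0.004 0" --pt "0.1 0.002 0.004 0"

```text
time: 39.0
tool_pos: [0.4505, 0.0197, 0.0682]
tool_rot: [1.465, 1.569, -0.086]
contact_force: [-0.1, 0.1, -0.3]
opening: 0.0257
```

```bash
python3 g.py .4494 .018 .0255 .019
```

```text
t 39.00 pos [0.4505 0.0197 0.0682] phi 0.0204 xaxis [ 1.8e-03 -2.0e-04 -1.0e+00] q [-0.13  0.42  1.93  0.    0.79 -0.15] F [-0.1  0.1 -0.3] open 0.0257
  -> inc [ 0.1067 -0.003   0.0041] twist 0.0013  rows>= 0.68
```

move_arm --pt "0.05 -0.002 0.002 0" --pt "0.105 -0.002 0.002 0" --pt "0.107 -0.002 0.002 0" --pt "0.107 -0.002 0.002 0"

```text
time: 39.5
tool_pos: [0.4498, 0.0188, 0.0253]
tool_rot: [1.484, 1.569, -0.066]
contact_force: [-0.6, -0.3, -0.5]
opening: 0.0258
```

move_arm --pt "0 0 0 0" --pt "0 0 0 0" --pt "0 0 0 0" --gripper 1

```text
time: 39.88
tool_pos: [0.4494, 0.0188, 0.0249]
tool_rot: [1.508, 1.57, -0.043]
contact_force: [-1.4, -0.4, 5.7]
opening: 0.0104
```

```bash
python3 g.py .588 .0206 .0255 .019
```

```text
t 39.88 pos [0.4494 0.0188 0.0249] phi 0.0201 xaxis [ 0.0011 -0.     -1.    ] q [-0.13  0.5   1.97  0.    0.68 -0.15] F [-1.4 -0.4  5.7] open 0.0104
  -> inc [-0.0012  0.3464  0.0024] twist 0.001  rows>= 2.22
```

Gripped on the bar. I'll push it in gently so the parts don't slide.

move_arm --pt "0 0.025 0 0" --pt "0 0.06 0 0" --pt "0 0.1 0 0" --pt "0 0.14 0 0" --pt "0 0.18 0 0"

```text
time: 40.5
tool_pos: [0.5215, 0.0202, 0.0249]
tool_rot: [1.589, 1.571, 0.038]
contact_force: [-2.7, -0.5, 7.1]
opening: 0.0104
```

move_arm --pt "0 0.04 0 0" --pt "0 0.08 0 0" --pt "0 0.115 0 0" --pt "0 0.14 0 0" --pt "0 0.155 0 0"

```text
time: 41.12
tool_pos: [0.5837, 0.0215, 0.0249]
tool_rot: [1.585, 1.57, 0.034]
contact_force: [-1.6, 0.0, 7.0]
opening: 0.0105
```

```bash
python3 g.py .588 .0206 .0255 .019
```

```text
t 41.12 pos [0.5837 0.0215 0.0249] phi 0.0200 xaxis [ 9.e-04  0.e+00 -1.e+00] q [-0.09  0.67  1.59  0.    0.88 -0.11] F [-1.6  0.   7. ] open 0.0105
  -> inc [-0.0015  0.0107  0.0024] twist 0.001  rows>= 0.07
```

move_arm --pt "-0.001 0.008 0 0" --pt "-0.001 0.014 0 0" --pt "-0.001 0.018 0 0" --pt "-0.001 0.018 0 0"

```text
time: 41.62
tool_pos: [0.5885, 0.0216, 0.0249]
tool_rot: [-1.603, 1.567, 3.13]
contact_force: [-7.1, -0.8, 8.6]
opening: 0.0102
```

```bash
python3 g.py .588 .0206 .0255 .019
```

```text
t 41.62 pos [0.5885 0.0216 0.0249] phi 0.0201 xaxis [-0.0036  0.     -1.    ] q [-0.09  0.68  1.57 -0.    0.9  -0.11] F [-7.1 -0.8  8.6] open 0.0102
  -> inc [-0.0016 -0.0014  0.0024] twist 0.0011  rows>= 0.02
```

move_arm --pt "-0.001 0.005 0 0" --pt "-0.001 0.005 0 0" --pt "-0.001 0.005 0 0"

```text
time: 42.0
tool_pos: [0.5885, 0.0216, 0.0248]
tool_rot: [-1.601, 1.563, 3.132]
contact_force: [-12.2, -0.5, 10.9]
opening: 0.0104
```

move_arm --pt "0 -0.004 0 0" --pt "0 -0.004 0 0" --pt "0 -0.004 0 0" --pt "-0.03 -0.004 0 0" --gripper 0.76

```text
time: 42.5
tool_pos: [0.5901, 0.0217, 0.0366]
tool_rot: [-1.739, 1.569, 2.993]
contact_force: [0.6, 0.0, -0.4]
opening: 0.0222
```

move_arm --pt "-0.1 0 0 0" --pt "-0.22 0 0 0" --pt "-0.34 0 0 0" --pt "-0.36 0 0 0"

```text
time: 43.0
tool_pos: [0.5926, 0.0215, 0.1859]
tool_rot: [1.472, 1.562, -0.079]
contact_force: [0.7, 0.5, 0.1]
opening: 0.0219
```

```bash
python3 - <<'E'
from g import *
go(.6623,.1644,.17,.176)
shot("scene","s31",(180,190,380,330),4)
E
```

```text
t 43.00 pos [0.5926 0.0215 0.1859] phi 0.0201 xaxis [ 8.4e-03 -7.0e-04 -1.0e+00] q [-0.09  0.49  1.4   0.    1.24 -0.11] F [0.7 0.5 0.1] open 0.0219
  -> inc [ 0.0411  0.181  -0.3537] twist -0.1489  rows>= 2.56
```

View pics/s31.png

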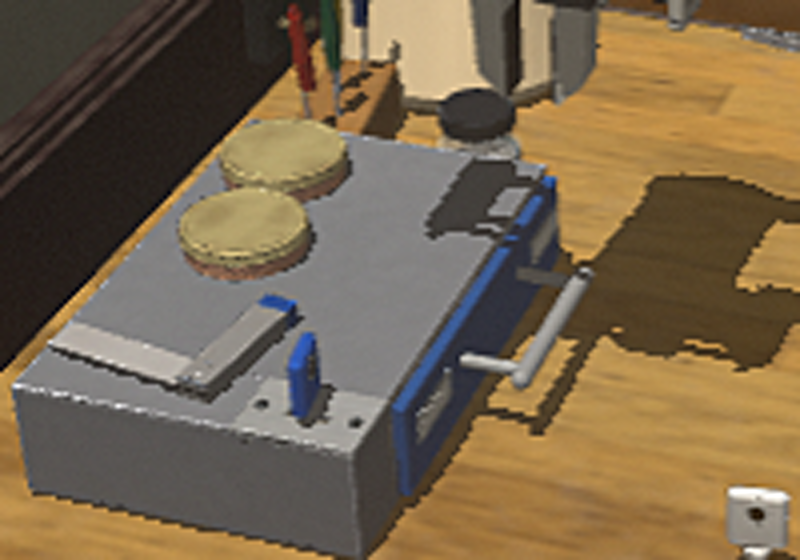

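move_arm --pt "0 0.06 -0.12 -0.05" --pt "0 0.12 -0.24 -0.1" --pt "0 0.18 -0.352 -0.149" --pt "0.05 0.18 -0.352 -0.149" --pt "0.08 0.18 -0.352 -0.149"

```text
time: 43.68
tool_pos: [0.6586, 0.1642, 0.1463]
tool_rot: [-1.594, 1.567, -2.988]
contact_force: [-0.4, -0.0, 0.2]
opening: 0.0222
```

move_arm --pt "0 0 0 0" --pt "0 0 0 0"

```text
time: 43.92
tool_pos: [0.66, 0.1631, 0.1497]
tool_rot: [1.565, 1.57, 0.169]
contact_force: [-0.2, 0.5, 0.6]
opening: 0.0218
```

```bash
python3 - <<'E'
from g import *
go(.6624,.1638,.0777,.176)
shot("scene","s32",(210,220,310,330),6)
E
```

```text
t 43.92 pos [0.66   0.1631 0.1497] phi 0.1750 xaxis [ 7.e-04  1.e-04 -1.e+00] q [ 0.13  0.69  1.15  0.    1.3  -0.05] F [-0.2  0.5  0.6] open 0.0218
  -> inc [ 0.1799  0.006  -0.0006] twist -0.0009  rows>= 1.15
```

View pics/s32.png

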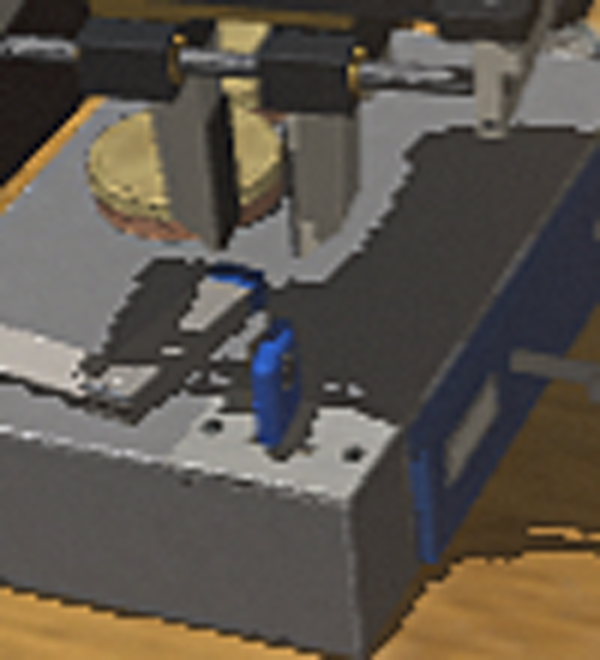

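move_arm --pt "0.04 0.006 -0.001 0" --pt "0.08 0.006 -0.001 0" --pt "0.1 0.006 -0.001 0" --pt "0.1 0.006 -0.001 0"

```text
time: 44.48
tool_pos: [0.6615, 0.1646, 0.1078]
tool_rot: [-1.648, 1.569, -3.043]
contact_force: [0.7, -0.4, 0.2]
opening: 0.0222
```

```bash
python3 - <<'E'
from g import *
go(.6624,.1638,.0777,.176)
E
```

```text
t 44.48 pos [0.6615 0.1646 0.1078] phi 0.1761 xaxis [-2.2e-03 -2.0e-04 -1.0e+00] q [ 0.13  0.73  1.19  0.    1.22 -0.04] F [ 0.7 -0.4  0.2] open 0.0222
  -> inc [0.0752 0.0021 0.0024] twist 0.0001  rows>= 0.48
```

move_arm --pt "0.04 0.001 0.001 0" --pt "0.07 0.001 0.001 0" --pt "0.076 0.001 0.001 0" --pt "0.076 0.001 0.001 0" --pt "0.076 0.001 0.001 0"

```text
time: 45.1
tool_pos: [0.6629, 0.1644, 0.0793]
tool_rot: [1.605, 1.57, 0.21]
contact_force: [-0.3, -0.1, -0.5]
opening: 0.022
```

```bash
python3 - <<'E'
from g import *
go(.6624,.1638,.0777,.176)
shot("scene","s33",(210,220,310,330),6)
E
```

```text
t 45.10 pos [0.6629 0.1644 0.0793] phi 0.1760 xaxis [ 1.1e-03  2.0e-04 -1.0e+00] q [ 0.13  0.76  1.22  0.    1.16 -0.05] F [-0.3 -0.1 -0.5] open 0.0220
  -> inc [ 0.0039 -0.0015  0.0012] twist 0.0  rows>= 0.03
```

View pics/s33.png

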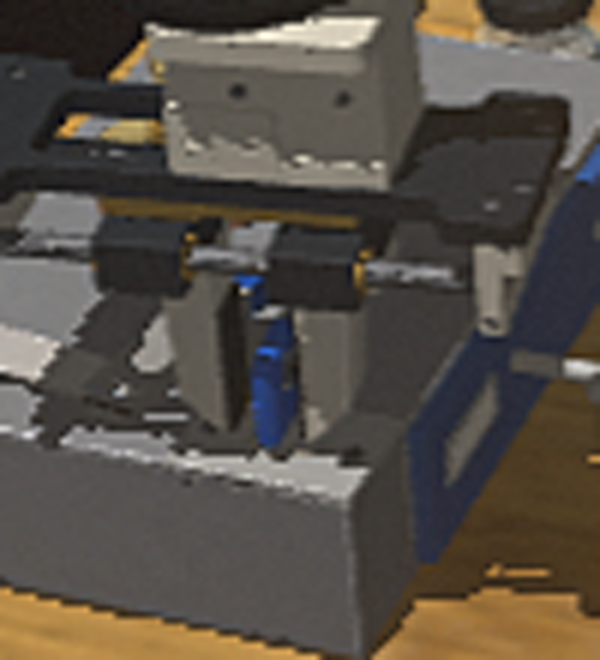

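move_arm --pt "0.003 -0.001 0.001 0" --pt "0.003 -0.001 0.001 0" --pt "0.003 -0.001 0.001 0" --pt "0.003 -0.001 0.001 0" --gripper 1 --squeeze 35

```text
time: 45.65
tool_pos: [0.6619, 0.1638, 0.0775]
tool_rot: [-1.606, 1.57, -3.001]
contact_force: [-1.9, -0.3, 1.5]
opening: 0.0089
```

```bash
python3 g.py .6624 .1644 .0777 1.59
```

```text
t 45.65 pos [0.6619 0.1638 0.0775] phi 0.1760 xaxis [-7.e-04 -1.e-04 -1.e+00] q [ 0.13  0.76  1.22 -0.    1.16 -0.05] F [-1.9 -0.3  1.5] open 0.0089
  -> inc [-0.0005  0.0014 -0.0014] twist -1.3503  rows>= 7.57
```

move_arm --pt "0.001 0 0 -0.08" --pt "0.001 0 0 -0.24" --pt "0.001 0 0 -0.4" --pt "0.001 0 0 -0.56" --pt "0.001 0 0 -0.7"

```text
time: 46.28
tool_pos: [0.6622, 0.1638, 0.0773]
tool_rot: [2.225, 1.571, 1.568]
contact_force: [-1.7, -0.8, 0.9]
opening: 0.0087
```

```bash
python3 g.py .6624 .1644 .0777 1.59;python3 -c "
from cell import robot;print(robot.observe()['torque'])"
```

```text
t 46.27 pos [0.6622 0.1638 0.0773] phi 0.9140 xaxis [ 0.e+00  1.e-04 -1.e+00] q [ 0.13  0.76  1.22  0.    1.16 -0.78] F [-1.7 -0.8  0.9] open 0.0087
  -> inc [-0.0011  0.0014 -0.0004] twist -0.6455  rows>= 3.62
[-0.11241673  0.29565049 -0.01003476]
```

move_arm --pt "0.001 0 0 -0.15" --pt "0.001 0 0 -0.3" --pt "0.001 0 0 -0.45" --pt "0.001 0 0 -0.6" --pt "0.001 0 0 -0.655"

```text
time: 46.9
tool_pos: [0.6625, 0.1645, 0.077]
tool_rot: [0.856, 1.569, 0.883]
contact_force: [-1.4, 1.2, 0.3]
opening: 0.0087
```

move_arm --pt "0 0 0 0" --pt "0 0 0 0" --pt "0 0 0 0"

```text
time: 47.28
tool_pos: [0.6625, 0.1643, 0.077]
tool_rot: [0.693, 1.57, 0.717]
contact_force: [-1.8, 2.0, 3.4]
opening: 0.0086
```

```bash
python3 g.py .6624 .1644 .0777 1.59;python3 -c "
from h import *
print(robot.observe()['torque']);shot('scene','s34',(210,220,310,330),6)"
```

```text
t 47.27 pos [0.6625 0.1643 0.077 ] phi 1.5944 xaxis [ 9.e-04  8.e-04 -1.e+00] q [ 0.13  0.76  1.22  0.    1.16 -1.46] F [-1.8  2.   3.4] open 0.0086
  -> inc [-0.0018  0.0003 -0.0003] twist 0.0042  rows>= 0.02
[ 0.61621678  0.07618591 -0.00240317]
```

View pics/s34.png

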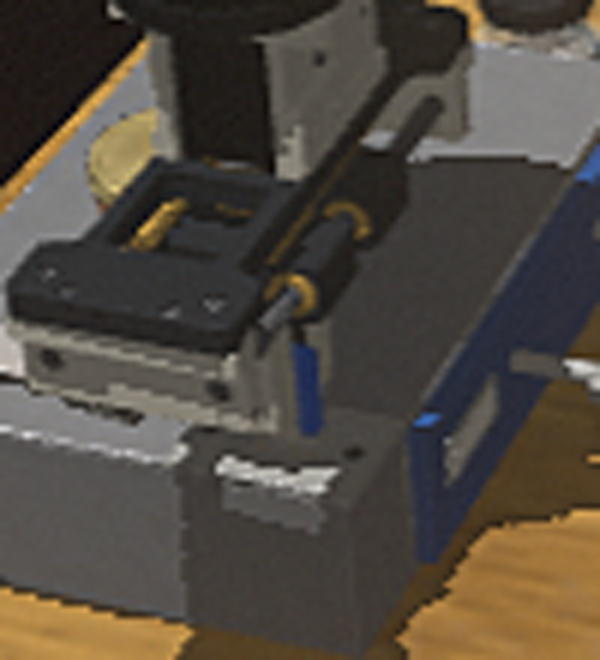

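move_arm --pt "-0.01 0 0 0" --pt "-0.03 0 0 0" --pt "-0.06 0 0 0" --pt "-0.09 0 0 0" --pt "-0.12 0 0 0"

```text
time: 47.95
tool_pos: [0.6625, 0.1634, 0.1261]
tool_rot: [-0.29, 1.57, -0.266]
contact_force: [0.8, 0.2, 0.3]
opening: 0.0088
```

```bash
python3 - <<'E'
from g import *
go(.5216,.2464,.11,1.686)
print(robot.observe()['torque']);im=shot('scene','s35',(210,200,310,330),6)
r=cv2.imread("pics/raw_s35.png")[255:305,235:285];cv2.imwrite("pics/s35b.png",cv2.resize(np.clip((r.astype(float)-20)*2,0,255).astype(np.uint8),None,fx=12,fy=12,interpolation=cv2.INTER_CUBIC))
E
```

```text
t 47.95 pos [0.6625 0.1634 0.1261] phi 1.5947 xaxis [ 1.e-03 -3.e-04 -1.e+00] q [ 0.13  0.71  1.17 -0.    1.26 -1.46] F [0.8 0.2 0.3] open 0.0088
  -> inc [ 0.0398  0.2158 -0.3473] twist -0.0872  rows>= 2.63
[0.03221548 0.02476782 0.01796405]
```

View pics/s35b.png

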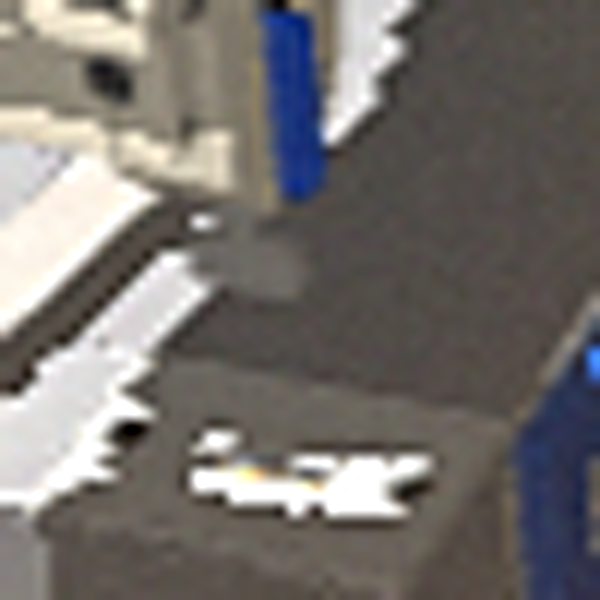

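move_arm --pt "0 0.07 -0.115 -0.03" --pt "0 0.14 -0.23 -0.06" --pt "0 0.21 -0.34 -0.087" --pt "0 0.2158 -0.3473 -0.0872" --pt "0 0.2158 -0.3473 -0.0872"

```text
time: 48.62
tool_pos: [0.5219, 0.2469, 0.1254]
tool_rot: [-0.017, 1.569, 0.099]
contact_force: [-0.3, -0.6, -0.1]
opening: 0.009
```

move_arm --pt "0.03 0 0 0" --pt "0.03 0 0 0" --pt "0.03 0 0 0"

```text
time: 49.0
tool_pos: [0.5216, 0.2463, 0.1122]
tool_rot: [-2.979, 1.57, -2.864]
contact_force: [-0.8, -0.5, -0.6]
opening: 0.009
```

```bash
python3 - <<'E'
from g import *
go(.5216,.2464,.0317,1.686)
im=shot('scene','s36',(260,200,420,390),4)
r=cv2.imread("pics/raw_s36.png")[290:340,285:345];cv2.imwrite("pics/s36b.png",cv2.resize(r,None,fx=12,fy=12,interpolation=cv2.INTER_CUBIC))
s,p,R=st()
for dz in(-.0230,-.0140): 
  print([(proj("scene",p+[0,0,dz]+a*R[:,2])-[285,290]+.5)*12 for a in(-.01,.01)])
E
```

```text
t 49.00 pos [0.5216 0.2463 0.1122] phi 1.6853 xaxis [-7.e-04 -2.e-04 -1.e+00] q [ 0.31  0.55  1.53  0.    1.06 -1.38] F [-0.8 -0.5 -0.6] open 0.0090
  -> inc [2.012e-01 4.000e-04 1.000e-04] twist -0.0007  rows>= 1.29
[array([351.72509102, 451.1090155 ]), array([219.74113066, 433.06418432])]
[array([349.83829009, 403.43817594]), array([217.27581442, 385.48824604])]
```

View pics/s36b.png

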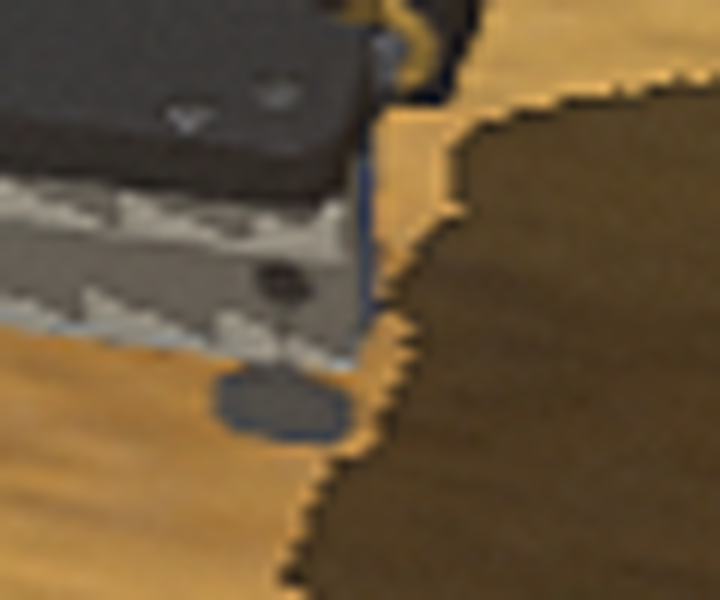

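move_arm --pt "0.05 0 0 0" --pt "0.1 0 0 0" --pt "0.14 0 0 0" --pt "0.14 0 0 0" --pt "0.14 0 0 0"

```text
time: 49.68
tool_pos: [0.5218, 0.2469, 0.0573]
tool_rot: [0.233, 1.57, 0.349]
contact_force: [0.3, 0.5, 0.4]
opening: 0.0089
```

```bash
python3 - <<'E'
from g import *
go(.5216,.2464,.0317,1.686)
im=shot('scene','s37',(260,250,420,390),5)
E
```

```text
t 49.67 pos [0.5218 0.2469 0.0573] phi 1.6863 xaxis [ 1.1e-03  4.0e-04 -1.0e+00] q [ 0.31  0.62  1.58  0.    0.94 -1.38] F [0.3 0.5 0.4] open 0.0089
  -> inc [ 0.064  -0.0013 -0.0007] twist 0.0003  rows>= 0.41
```

View pics/s37.png

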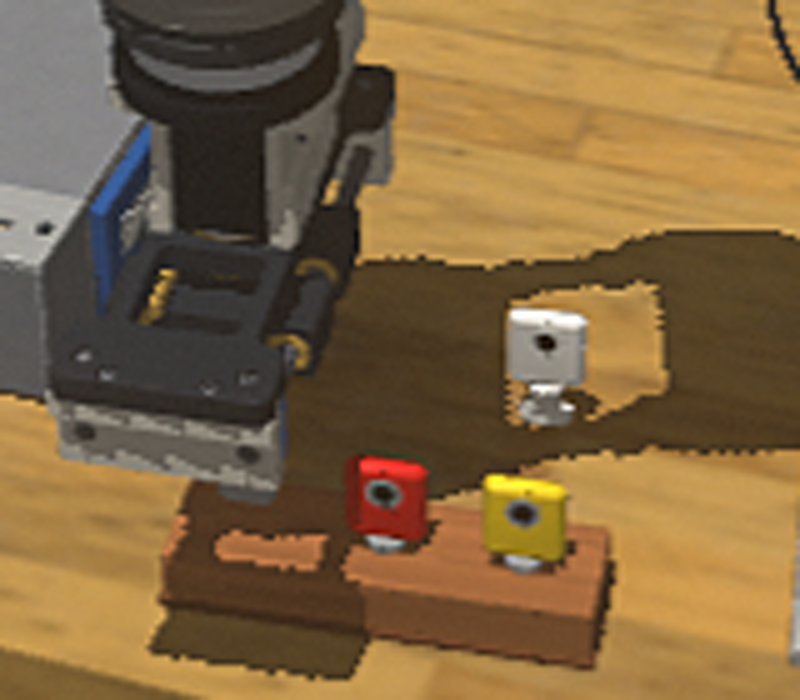

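move_arm --pt "0.01 -0.001 0 0" --pt "0.02 -0.001 0 0" --pt "0.03 -0.001 0 0" --pt "0.035 -0.001 0 0" --pt "0.035 -0.001 0 0"

```text
time: 50.35
tool_pos: [0.5212, 0.2463, 0.0424]
tool_rot: [-3.134, 1.57, -3.018]
contact_force: [0.8, -0.3, -1.2]
opening: 0.0087
```

```bash
python3 g.py .5216 .2464 .0317 1.686
```

```text
t 50.35 pos [0.5212 0.2463 0.0424] phi 1.6863 xaxis [-4.e-04 -0.e+00 -1.e+00] q [ 0.31  0.64  1.6   0.    0.91 -1.38] F [ 0.8 -0.3 -1.2] open 0.0087
  -> inc [0.0268 0.     0.001 ] twist 0.0003  rows>= 0.17
```

move_arm --pt "0.01 0 0 0" --pt "0.018 0 0 0" --pt "0.025 0 0 0" --pt "0.027 0 0 0" --pt "0.027 0 0 0"

```text
time: 50.98
tool_pos: [0.5213, 0.2464, 0.0319]
tool_rot: [1.346, 1.571, 1.462]
contact_force: [0.2, 0.2, -0.3]
opening: 0.0089
```

move_arm --pt "0.003 0 0 0" --pt "0.003 0 0 0" --pt "0.003 0 0 0"

```text
time: 51.35
tool_pos: [0.5213, 0.2464, 0.0307]
tool_rot: [0.549, 1.571, 0.664]
contact_force: [0.1, -0.3, 0.9]
opening: 0.009
```

```bash
python3 g.py .5216 .2464 .0317 1.686
```

```text
t 51.35 pos [0.5213 0.2464 0.0307] phi 1.6863 xaxis [ 1.e-04  1.e-04 -1.e+00] q [ 0.31  0.65  1.6   0.    0.88 -1.38] F [ 0.1 -0.3  0.9] open 0.0090
  -> inc [-0.0024 -0.0001  0.0006] twist 0.0003  rows>= 0.02
```

Not on the collar yet, so I'll go down gently until there is contact.

move_arm --pt "0.0025 0 0 0" --pt "0.005 0 0 0" --pt "0.005 0 0 0" --pt "0.005 0 0 0"

```text
time: 51.85
tool_pos: [0.5214, 0.2464, 0.0294]
tool_rot: [0.196, 1.57, 0.311]
contact_force: [-1.9, -0.5, 5.2]
opening: 0.0087
```

```bash
python3 - <<'E'
from g import *
go(.5216,.2464,.0317,1.686)
im=shot('scene','s38',(260,250,420,390),5)
E
```

```text
t 51.85 pos [0.5214 0.2464 0.0294] phi 1.6864 xaxis [ 5.e-04  2.e-04 -1.e+00] q [ 0.31  0.65  1.61  0.    0.88 -1.38] F [-1.9 -0.5  5.2] open 0.0087
  -> inc [-0.0056 -0.0001  0.0005] twist 0.0004  rows>= 0.04
```

View pics/s38.png

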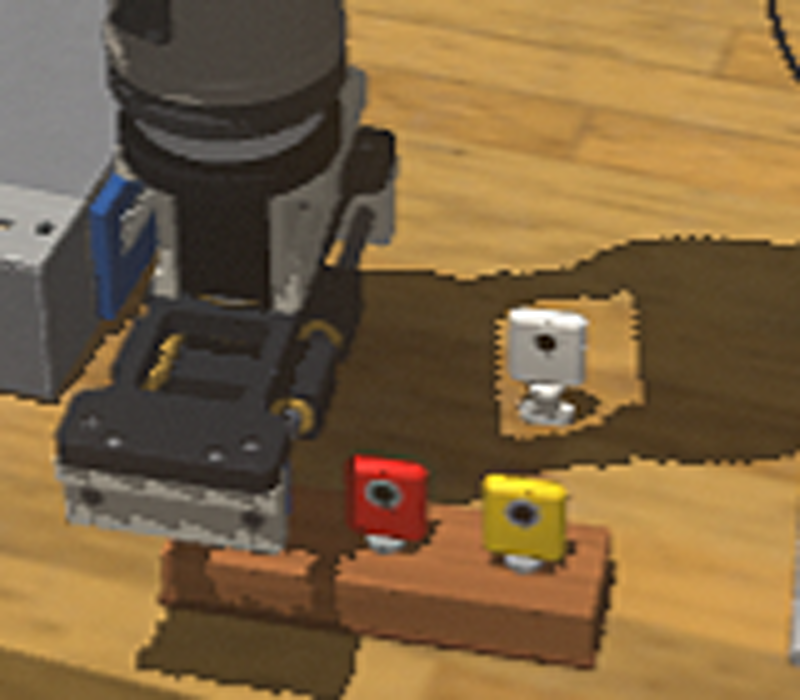

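move_arm --pt "-0.002 0 0 0" --pt "-0.002 0 0 0" --pt "-0.002 0 0 0" --pt "-0.002 0 0 0" --pt "-0.002 0 0 0" --gripper 0.55

```text
time: 52.52
tool_pos: [0.5213, 0.2464, 0.0294]
tool_rot: [2.886, 1.571, 3.001]
contact_force: [-0.6, 0.1, -0.7]
opening: 0.0409
```

move_arm --pt "-0.04 0 0 0" --pt "-0.12 0 0 0" --pt "-0.24 0 0 0" --pt "-0.36 0 0 0" --pt "-0.4 0 0 0"

```text
time: 53.15
tool_pos: [0.5226, 0.2469, 0.194]
tool_rot: [0.199, 1.564, 0.315]
contact_force: [-0.1, -0.8, 0.5]
opening: 0.0411
```

move_arm --pt "0 0 -0.12 0" --pt "0 0 -0.25 0" --pt "0 0 -0.38 0" --pt "0 0.02 -0.5 0" --pt "0 0.04 -0.6 0"

```text
time: 53.78
tool_pos: [0.2789, 0.2342, 0.1894]
tool_rot: [-3.06, 1.57, -2.945]
contact_force: [0.4, 0.7, 0.4]
opening: 0.0411
```

```bash
python3 - <<'E'
from k import *
from g import go
go(.2,.4,.2,1.6)
im=shot('scene','s39'); 
cv2.imwrite("pics/s39b.png",cv2.resize(im[200:390,180:400],None,fx=3.6,fy=3.1,interpolation=cv2.INTER_CUBIC))
a=head("scene",im,(290,330,325,360),(105,130,40),(128,255,255));print(a)
t=shot('top','t39')
b=head("top",t,(165,260,195,285),(105,130,40),(128,255,255));print(b, tri(a[0],b[0])[0])
E
```

```text
t 53.77 pos [0.2789 0.2342 0.1894] phi 1.6860 xaxis [-7.e-04 -1.e-04 -1.e+00] q [ 0.49  0.09  1.98  0.    1.08 -1.2 ] F [0.4 0.7 0.4] open 0.0411
  -> inc [-0.0264  0.4345 -0.1483] twist 0.0821  rows>= 2.94
(array([309.1277533 , 345.05286344]), 227.0, array([302, 337], dtype=int32), array([316, 353], dtype=int32))
(array([179.86666667, 273.97777778]), 90.0, array([177, 267], dtype=int32), array([183, 281], dtype=int32)) [0.52195014 0.24669246 0.04616929]
```

View pics/s39b.png

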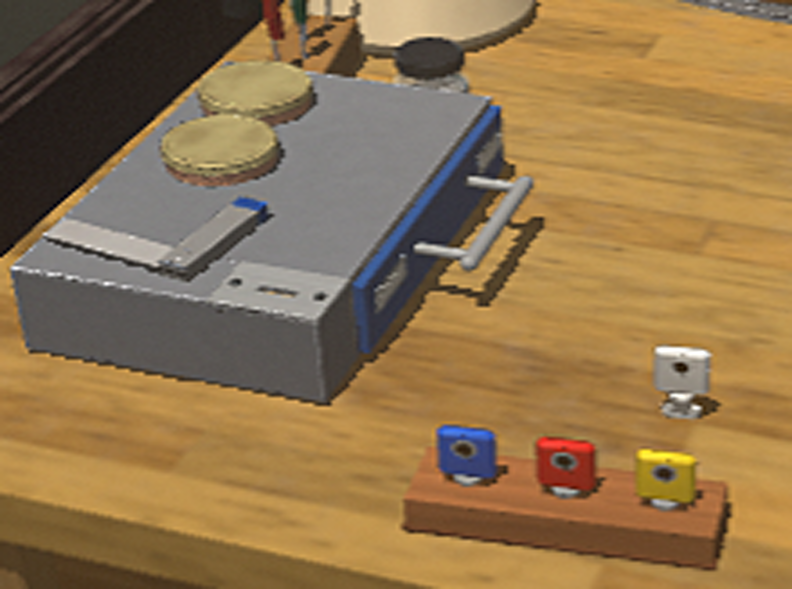

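View pics/t39.png

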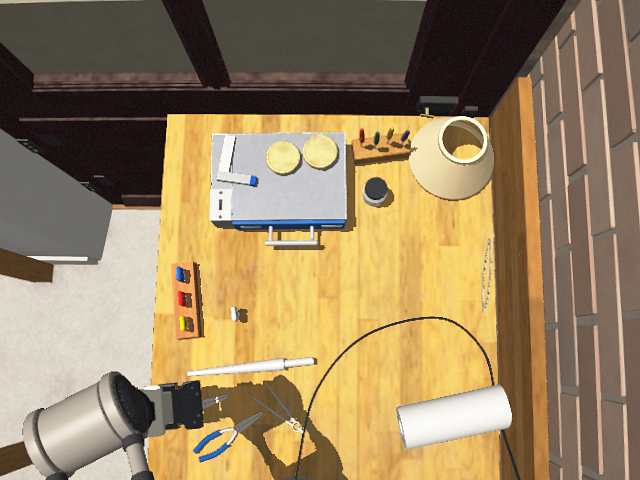

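The blue key is back at the same pixels as at the start: (309.1,345.1) in the scene view and (179.9,274.0) in the top view. It triangulates to within 1 mm of its first place. The drawer is shut, the bench is clear of brass, the bystanders haven't moved, and the arm is clear. Handing in.

```bash
python3 -c "
from cell import robot
print(robot.observe()['qvel'].round(4));print(robot.hand_in())"
```

```text
[-0.0348  0.0464 -0.0821 -0.0153 -0.0278 -0.039 ]
the job is handed in; nothing more can be done
None
```

I handed the job in at about 54 s with every step done, and no check failed; the hand-in gives no verdict. The bench held three parts: one saddle, one curl and one tee.

**What I did:**
- I pushed the blue key home and turned it clockwise until the bolt drew, then pulled the drawer out about 14 cm.
- I laid the saddle in the middle lane, the curl in the right lane and the tee in the left lane, each beside its like.
- I pushed the drawer shut against its stop, turned the key back, and returned it to its slot until the collar touched the block.

**Last checks:**
- **Parts:** before I shut the drawer, the top picture showed all three parts in the right lanes and no brass left on the bench.
- **Drawer:** it reached its stop at the handle position from before, at about 12 N, and the final picture shows it shut.
- **Bolt:** I could not read it directly. The key turned back the full angle with almost no torque left and came out of the lock, which it can only do when locked.
- **Blue key:** it stands upright within about 1 mm of where it started. It had slid about 2 mm in the gripper, but I still pressed it down until the collar touched (about 5 N).
- **Other items:** the red and yellow keys, the white look-alike, the jar and the tweezers show no visible shift, and the arm is clear of everything.

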